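# Load the milling jar and cover it

## Task

Load the small porcelain milling jar: pick up the aluminium scoop by its fin and tip it so that all four grinding balls roll off its nose into the jar, without handling the balls themselves, then stand the scoop back on its feet on the bench. Gently set the jar's own loose cover (the smaller of the two) on its rim, fully seated and level. Leave the larger jar, the larger cover, the bottle and the mug undisturbed.

Things in the scene. Friction and masses are not known exactly. Their poses are not given: they have to be found in the camera images.
- jar: Small white porcelain milling jar, loose, about 0.6 kg, upright, open at the top. Outside diameter 80 mm, narrowing above 76 mm height to a neck of 72 mm; wall 7 mm, so the mouth is 58 mm across; 90 mm high, inner floor 8 mm up. Origin: centre of its underside, z up.
- jar_rim (a point): Centre of the small jar's mouth, at rim height (90 mm above its underside).
- lid: The small jar's loose cover, white porcelain, 0.14 kg, lying knob up, 41 mm high. From below: locating boss 52 mm across, 6 deep (drops into the 58 mm mouth); disc 80 across, 5 thick (its underside rests on the rim); straight round knob 24 across, 30 tall. Origin: centre of the boss's underside, z up; seated, it is 84 mm above the jar's underside.
- scoop: Loose aluminium scoop, 0.16 kg empty: straight open-topped trough 150 mm long, 32 wide (26 inside), walls 26 high, back closed, nose open. Two feet 60 wide (y), 6 high, at x = +30 and -55 mm. Standing, its floor rises 8 degrees to the nose so the balls stay at the back; pitched nose-down well past 8 degrees they roll out. Origin: under its middle, at bench level; x to the nose, z up.
- scoop_grip (a point): Middle of the scoop's upright grip fin, at (0, 0, 72) mm in the scoop's frame; grip across y. The fin is 36 mm long (x), 14 thick (y), from 49 to 92 mm above the bench, on a low bridge over the trough that the balls pass under; the wall tops beside it are 43 mm high. Axes as the scoop's.
- scoop_nose (a point): Middle of the trough floor's upper edge at the open nose, where the balls leave; at (73.9, 0, 27.4) mm in the scoop's frame. The scoop's lowest point there is 3 mm below.
- ball0: Plain white porcelain grinding ball, 20 mm diameter, 16 g; number 1 of four in a row in the scoop, counted from its closed back end. Origin: its centre.
- ball1: Plain white porcelain grinding ball, 20 mm diameter, 16 g; number 2 of four in a row in the scoop, counted from its closed back end. Origin: its centre.
- ball2: Plain white porcelain grinding ball, 20 mm diameter, 16 g; number 3 of four in a row in the scoop, counted from its closed back end. Origin: its centre.
- ball3: Plain white porcelain grinding ball, 20 mm diameter, 16 g; number 4 of four in a row in the scoop, counted from its closed back end. Origin: its centre.
- large_jar: Bystander: larger white porcelain jar, open, 116 mm diameter, 110 mm high, mouth 92 mm. Origin: centre of its underside.
- large_lid: Bystander: the larger jar's cover, lying on the bench knob up: disc 112 mm across, knob 28 mm across, 41 mm high overall. Origin: centre of its underside.
- bottle: Bystander: amber bottle, 62 mm diameter, 190 mm high. Origin: centre of its underside.
- mug: Bystander: white drinking mug with a loop handle on its +y side (pointing roughly away from the robot), 72 mm across without the handle, 85 mm high. Origin: centre of its underside.
Mind the look-alikes: they are no part of the job. What is shaped like the scoop but green is not meant. Leave any yellow look-alike of the lid alone.

How it is judged:
By the outcome, as a careful person would: the job done as asked, in the order asked, and still so for the second after the job is handed in, with the robot touching nothing.
It also fails if it takes over 72 s, if anything falls off the work surface, if the arm or the gripper's body presses on something with over 40 N, if the wrist force passes 120 N, or if a joint passes its speed limit or range.

## Robot

A 6-joint arm with a two-finger parallel gripper is mounted at the origin on the work surface. World frame = base frame: x ahead of the robot, y to its left, z up, the work surface at z = 0. Lengths are in mm, angles in rad, forces in N, time in s.
With the tool pointing down it reaches from about 275 to 1000 mm from the base axis. Payload 8.4 kg.
Tool frame: the origin (TCP) lies at the very end of the fingers, on their centre line; the grasp point (between the pads) lies 19 mm behind it; x points along the fingers, y is the direction in which the jaws open and shut, and the axes are right-handed (so a half turn about x gives the same grasp; the last joint's range is limited). The gripper opens to 85 mm and grips with 20 to 120 N. Pads are 22 mm wide; open, the fingers measure 114 mm over their backs; the gripper's body (76 mm by 85 mm) begins 54 mm behind the grasp point. The pads swing forward as they close: fully open they stand 13 mm farther back than shut.
Start: joints at [1.167, 0.353, 1.633, -0, 1.155, -0.002], TCP at [244.421, 575.227, 194.381] pointing down, gripper open.
Joint ranges: [-2.63, 2.63], [-0.92, 2.1], [0.06, 2.66], [-1.3, 4.44], [0, 2.69], [-3.02, 3.02]. Speed limits (rad/s): [2.22, 2.22, 2.79, 3.14, 3.14, 3.14].

## Interface

Orientations are given as [roll, pitch, yaw] about the fixed x, y, z axes, in that order (R = Rz(yaw) Ry(pitch) Rx(roll)).
In Python, from rig import r, grab_frame, camera_params, sign_off gives the robot as it stands.
- The arm moves only by the tool drive_tool, never from a script. Its argument "rows" is one flat list of numbers, 7 for each row, row after row: the shift along the tool's x, y, z in mm, then the turn, a rotation vector about the tool's x, y, z in degrees, then the opening in per cent of the stroke, from 0 (shut) to 100 (fully open). In form: [x, y, z, rx, ry, rz, fingers, x, y, z, rx, ry, rz, fingers, ...]. A call has 1 to 10 rows; each row is the pose to reach, as a shift and turn from the pose measured when the call began, along the tool's axes at that moment; what a row does not reach only later rows make up. A row lasts 1/8 s, in which the tool goes at most 62.5 mm and 10.7 degrees, less where a joint would pass 70% of its speed; a pose out of reach is approached as far as the arm can. A call with a gripper value outside its range is refused whole. The fingers move at their own pace and stop on an object; "newtons" is the grip in N (left out, the last holds). Time passes only in rows, so rows that repeat a pose let the fingers close. It gives the time, the measured TCP pose, the force and the opening at its end, in the units of the state.
- r.sense(): the state, without advancing time (a new reading comes with each control period).
- grab_frame(name): name is "side" or "top"; returns the picture (420x560x3 uint8, red, green, blue); there is no depth.
- camera_params(name): a dict with "vertical_fov" (degrees; the focal length in pixels is half the picture's height over the tangent of half this angle, whatever the lens; pixels are square), "cx", "cy" (the principal point, pixels), "k1" (the pictures are not rectified: a ray, as slopes to the right and down, at radius r is drawn at 1 + k1 r^2 times it, then the intrinsics apply), "pose" (4x4, takes a point from camera to world coordinates). Camera axes: x right, y down, z forward; pixel columns grow to the right and rows downward; lengths in mm; the calibration is good to about 2 mm. A picture is of the moment at which its call begins. camera_params takes no time and is no camera call.
- sign_off(): hands the job in, once; it reports no verdict.
The state is a dict: "clock": time; "qpos": joint angles; "qvel": joint speeds; "joint_efforts": joint torques, N m; "eef_pos": TCP position; "tcp_rot": TCP orientation; "contact_force": force on the tool from outside, world axes, zero at the start; "wrist_torque": the same for the moment, N m; "opening": opening from 0.0 (shut) to 1.0 (fully open).
Only numpy, scipy, OpenCV 4.12 (cv2) and the standard library are available. Lean on these libraries where they do the work, as an engineer would, in place of code of your own. Each camera call takes 0.05 s, during which the arm holds its last target.

## Working session

There is one attempt and no reset: what is moved stays moved. The work goes in short steps, Python scripts to look and compute and a tool call to move; the robot and the scene stay as the last step left them, time stands still between calls to the robot, and variables do not carry over. Pictures are saved under pics/ and viewed, and the job is handed in when it is done.

Besides the shell and the picture viewer there is one more tool, called by a JSON object that holds its "api" and its "payload". drive_tool: Moves the arm, as the interface text tells. Its arguments: {"type":"object","properties":{"rows":{"type":"array","items":{"type":"number"}},"newtons":{"type":"number"}},"required":["rows"]}

```bash
ls; mkdir -p pics
python3 - <<'E'
from rig import r, grab_frame, camera_params
import cv2
print(r.sense())
for n in("side","top"):
    print(n,camera_params(n))
    cv2.imwrite(f"pics/{n}0.png",grab_frame(n)[:,:,::-1])
E
```

```text
pics
{'clock': 0.0, 'qpos': array([ 1.16660103e+00,  3.53618748e-01,  1.63417661e+00, -1.47758843e-05,
        1.15517760e+00, -2.43183759e-03]), 'qvel': array([ 1.14228481e-03, -1.76231168e-03,  7.81279277e-04,  5.51982846e-05,
        8.72290761e-04, -4.13637138e-04]), 'joint_efforts': array([ 8.73891058e-04, -6.05267715e+01, -3.42047954e+01,  2.46215104e-04,
        9.58372140e-03,  8.49311341e-07]), 'eef_pos': array([244.21075793, 574.72405771, 193.66189549]), 'tcp_rot': array([-1.56344101,  1.56941595, -1.96519849]), 'contact_force': array([0.17763922, 0.05722048, 0.46652474]), 'wrist_torque': array([-0.0047977 ,  0.01610683,  0.0323596 ]), 'opening': 1.0023247689614776}
side {'vertical_fov': 48.72032922820986, 'cx': 290.2723163595749, 'cy': 208.465420967313, 'k1': -0.14820862037773566, 'pose': array([[-9.99324876e-01, -7.73999298e-03,  3.59149602e-02,
         4.42735641e+02],
       [-3.38274797e-02,  5.75266626e-01, -8.17266181e-01,
         1.03341902e+03],
       [-1.43350434e-02, -8.17929338e-01, -5.75140074e-01,
         8.15042239e+02],
       [ 0.00000000e+00,  0.00000000e+00,  0.00000000e+00,
         1.00000000e+00]])}
top {'vertical_fov': 52.053960553198856, 'cx': 275.568331063037, 'cy': 205.0393863388678, 'k1': -0.06975419937440404, 'pose': array([[-2.63449777e-03, -9.89362191e-01,  1.45449352e-01,
         3.55612112e+02],
       [-9.99879740e-01,  3.83284491e-04, -1.55034981e-02,
         2.22031229e+01],
       [ 1.52828264e-02, -1.45472704e-01, -9.89244220e-01,
         1.11858453e+03],
       [ 0.00000000e+00,  0.00000000e+00,  0.00000000e+00,
         1.00000000e+00]])}
```

View pics/side0.png

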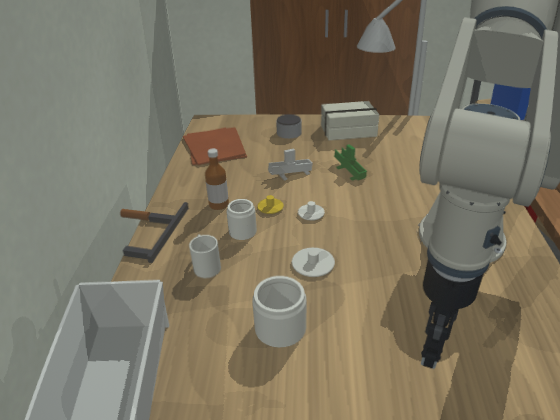

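View pics/top0.png

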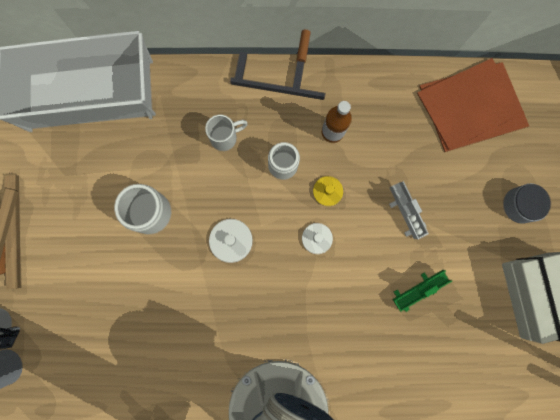

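```bash
cat > h.py <<'E'
import numpy as np, cv2
from rig import camera_params
def cam(n):
    c=camera_params(n); f=210/np.tan(np.radians(c['vertical_fov']/2)); return c,f
def ray(n,u,v):
    c,f=cam(n); xd=np.array([(u-c['cx'])/f,(v-c['cy'])/f]); x=xd.copy()
    for _ in range(30): x=xd/(1+c['k1']*(x@x))
    T=c['pose']; d=T[:3,:3]@np.array([x[0],x[1],1]); return T[:3,3],d
def atz(n,u,v,z):
    o,d=ray(n,u,v); return o+d*(z-o[2])/d[2]
def proj(n,p):
    c,f=cam(n); T=c['pose']; q=T[:3,:3].T@(np.asarray(p,float)-T[:3,3]); x=q[:2]/q[2]; s=1+c['k1']*(x@x)
    return np.array([c['cx']+f*s*x[0],c['cy']+f*s*x[1]])
def tri(u1,u2):
    o1,d1=ray('top',*u1);o2,d2=ray('side',*u2)
    A=np.stack([d1,-d2],1);t=np.linalg.lstsq(A,o2-o1,rcond=None)[0]
    a,b=o1+d1*t[0],o2+d2*t[1]; return (a+b)/2,np.linalg.norm(a-b)
def crop(img,x0,y0,w,h,s,fn):
    cv2.imwrite(fn,cv2.resize(img[y0:y0+h,x0:x0+w],None,fx=s,fy=s,interpolation=cv2.INTER_CUBIC))
E
python3 - <<'E'
from h import *
t=cv2.imread('pics/top0.png');s=cv2.imread('pics/side0.png')
crop(t,380,170,80,75,8,'pics/c_scoop_t.png')
crop(s,255,140,120,90,6,'pics/c_scoop_s.png')
crop(t,260,135,90,125,4.8,'pics/c_jar_t.png')
crop(s,215,185,120,60,6.5,'pics/c_jar_s.png')
E
```

```text
(no output)
```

View pics/c_scoop_t.png

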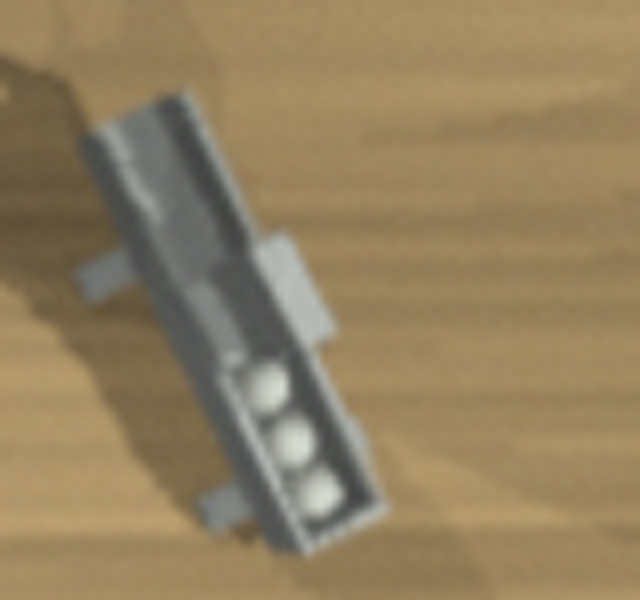

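View pics/c_scoop_s.png

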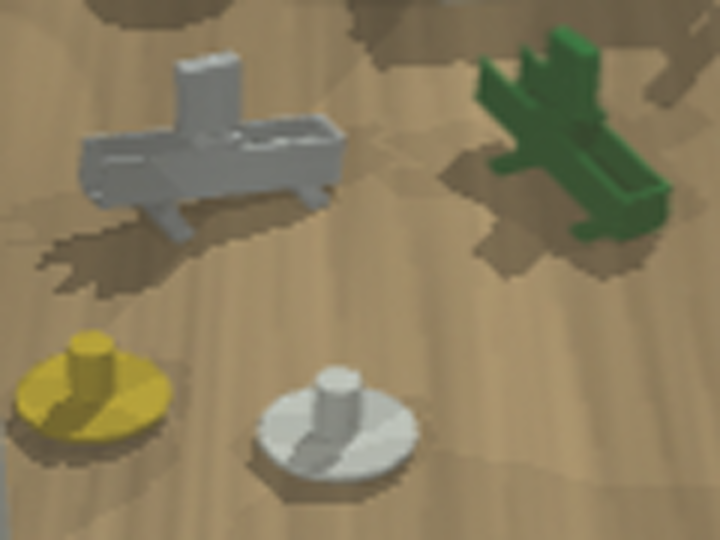

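View pics/c_jar_t.png

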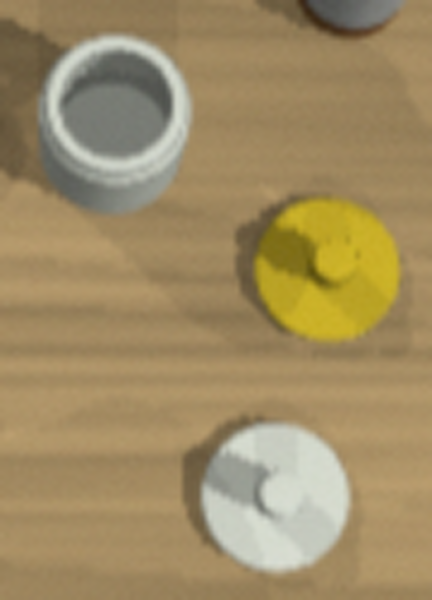

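View pics/c_jar_s.png

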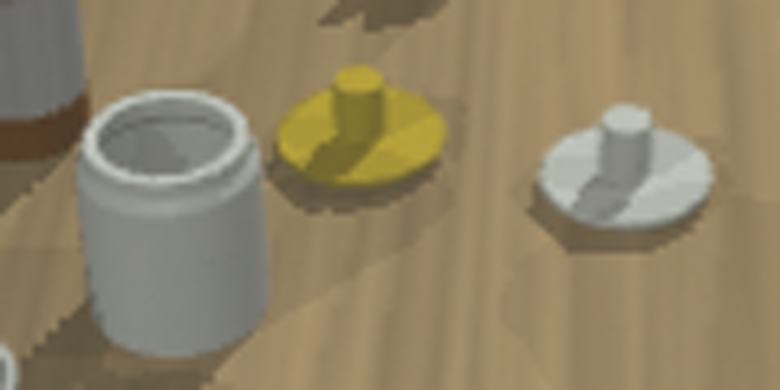

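```bash
cat > meas.py <<'E'
from h import *
from scipy.optimize import least_squares
P={'nR':(70.3,-16,53.1),'nL':(70.3,16,53.1),'bR':(-78.2,-16,32.3),'bL':(-78.2,16,32.3),
 'fNL':(18,7,92),'fNR':(18,-7,92),'fBR':(-18,-7,92),'fBL':(-18,7,92)}
obs=[('top','nR',(403.1,181.7)),('top','nL',(390.8,186.9)),('top','bR',(427.9,233.8)),('top','bL',(418.5,239.1)),
('top','fNR',(415.8,199.2)),('top','fBR',(421.9,211.5)),
('side','nL',(268.4,164.3)),('side','bL',(312.2,162)),('side','bR',(308.6,159.6))]
def W(p,q):
    c,s=np.cos(q[2]),np.sin(q[2]); return np.array([q[0]+c*p[0]-s*p[1],q[1]+s*p[0]+c*p[1],p[2]+q[3]])
def res(q): return np.concatenate([proj(c,W(P[k],q))-np.array(uv) for c,k,uv in obs])
s=least_squares(lambda q:np.append(res(q),(q[3])/4),[400,-200,0.4,0],loss='soft_l1')
print(s.x,np.degrees(s.x[2]))
for o,e in zip(obs,res(s.x).reshape(-1,2)): print(o[:2],e.round(2))
for k in ('fNL','fBL','fNR','fBR'): print(k,proj('side',W(P[k],s.x)),proj('top',W(P[k],s.x)))
# silhouettes: circle centres via ellipse of knob top etc.
print('lid knob top T', atz('top',317.3+1.0,237.5,41), 'S',atz('side',215+627/6.5,185+120/6.5,41))
print('lid disc T', atz('top',260+276/4.8,135+497/4.8,11),'S',atz('side',215+627/6.5,185+176/6.5,11))
print('jar rim T', atz('top',260+116/4.8,135+104/4.8,90),'S',atz('side',215+167/6.5,185+136/6.5,90))
print('large lid',atz('top',231,241,20)); print('large jar',atz('top',140,206,110)); print('mug',atz('top',221,127,85)); print('bottle',atz('top',344,107,190)); print('yellow',atz('top',328,190,20));print('green',atz('top',421,290,40))
E
python3 meas.py
```

```text
[ 5.03249041e+02 -3.37352404e+02  3.64885165e+02 -4.30806304e-01] 20906.379957158417
('top', 'nR') [-0.   -0.34]
('top', 'nL') [ 1.49 -0.09]
('top', 'bR') [0.28 0.12]
('top', 'bL') [-0.99  0.42]
('top', 'fNR') [-0.79 -0.62]
('top', 'fBR') [0.18 0.12]
('side', 'nL') [3.49 1.77]
('side', 'bL') [-0.07 -0.1 ]
('side', 'bR') [-0.6  -1.77]
fNL [285.05496026 151.15372014] [410.11540655 201.0850789 ]
fBL [294.94595897 148.91678425] [417.17919988 214.15825393]
fNR [283.34876937 149.36796154] [415.01388606 198.57747877]
fBR [293.1848479  147.15942696] [422.08301082 211.62112651]
lid knob top T [ 431.60155711 -101.80859721   41.        ] S [429.53142622 -92.92515746  41.        ]
lid disc T [ 431.03316696 -103.14721991   11.        ] S [429.17962959 -91.27120264  11.        ]
jar rim T [627.1874122  -15.40140354  90.        ] S [624.87380466  -7.17483369  90.        ]
large lid [424.49464742 118.89525625  20.        ]
large jar [501.72373372 328.43276923 110.        ]
mug [704.82652401 141.92004607  85.        ]
bottle [ 717.72519888 -148.78672316  190.        ]
yellow [ 556.6617087 -131.6429208   20.       ]
green [ 299.10907925 -358.20050728   40.        ]
```

Run:
```python
from h import *
from rig import r
print(proj('side',r.sense()['eef_pos']),proj('top',r.sense()['eef_pos']), proj('top',(0,0,0)))
print(tri((318.3,237.5),(215+627/6.5,185+120/6.5)))
print(tri((260+116/4.8,135+104/4.8),(215+167/6.5,185+136/6.5)))
t=cv2.imread('pics/top0.png');s=cv2.imread('pics/side0.png')
crop(s,405,290,70,90,7,'pics/c_tcp.png')
crop(t,0,300,60,100,6,'pics/c_tcpt.png')
```

```text
[428.36644186 360.87507676] [ 11.10248069 319.41138695] [277.99004657 411.26956361]
(array([ 430.73257783, -102.44546045,   34.61877265]), np.float64(2.637063908642275))
(array([627.46019587, -15.58352807,  84.44343299]), np.float64(2.309562332917008))
```

View pics/c_tcp.png

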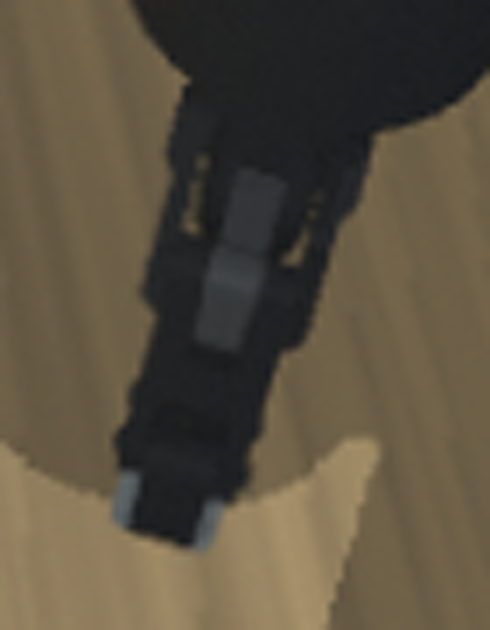

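View pics/c_tcpt.png

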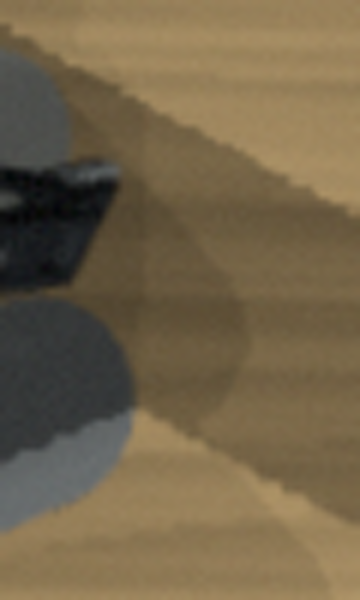

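```bash
cat >> h.py <<'E'
from scipy.spatial.transform import Rotation as Ro
def Rt(st): return Ro.from_euler('xyz',st['tcp_rot']).as_matrix()
def state():
    from rig import r
    st=r.sense(); R=Rt(st); return st,np.array(st['eef_pos']),R
def togo(p,R1=None,n=1):
    """shift along tool axes (mm) and rotvec deg to reach TCP world p and rotation R1"""
    st,e,R=state(); d=R.T@(np.asarray(p)-e)
    rv=np.zeros(3) if R1 is None else np.degrees(Ro.from_matrix(R.T@R1).as_rotvec())
    print('t',st['clock'],'tcp',e.round(1),'shift',d.round(1),'turn',rv.round(1)); return d,rv
def tool(yawy,tilt=0):
    """tool x down, tool y at world angle yawy deg; """
    y=np.array([np.cos(np.radians(yawy)),np.sin(np.radians(yawy)),0]);x=np.array([0,0,-1.]);R=np.stack([x,y,np.cross(x,y)],1)
    return R@Ro.from_euler('y',tilt,degrees=True).as_matrix()
E
python3 - <<'E'
from h import *
st,e,R=state(); print(R.round(3))
for s in (1,-1):
  f=e+s*42*R[:,1]-13*R[:,0]; print(proj('side',f),proj('top',f))
for a in (116.4,-63.6): togo((503,-337,250),tool(a))
E
```

```text
[[-0.     0.391  0.92 ]
 [-0.001  0.92  -0.391]
 [-1.    -0.001 -0.   ]]
[423.96292599 376.43807603] [ -9.19377132 311.81574924]
[435.11569581 336.9091793 ] [ 24.58254953 328.40042085]
t 0.1 tcp [244.2 574.8 193.8] shift [ -55.4 -738.1  594.7] turn [-49.4  -0.    0.1]
t 0.1 tcp [244.2 574.8 193.8] shift [ -55.4 -738.1  594.7] turn [1.306e+02 1.000e-01 0.000e+00]
```

{"api": "drive_tool", "payload": {"rows": [-20, -40, 32, 8, 0, 0, 0, -40, -86, 69, 16, 0, 0, 0, -56, -132, 106, 24, 0, 0, 0, -56, -178, 143, 32, 0, 0, 0, -56, -224, 180, 40, 0, 0, 0, -56, -270, 217, 48, 0, 0, 0, -56, -316, 254, 56, 0, 0, 0, -56, -362, 291, 64, 0, 0, 0, -56, -408, 328, 72, 0, 0, 0, -56, -454, 365, 80, 0, 0, 0], "newtons": 40}}

```text
clock: 1.35
eef_pos: [402.7, 12.4, 250.4]
tcp_rot: [0.333, 1.57, -1.47]
contact_force: [2.3, 1.6, -0.7]
opening: -0.002
```

Run:
```python
from h import *
togo((503,-337,160),tool(-63.6))
```

```text
t 1.35 tcp [402.7  12.4 250.4] shift [ 90.8 177.8 316.9] turn [50.3  0.  -0. ]
```

{"api": "drive_tool", "payload": {"rows": [10, 22, 40, 6, 0, 0, 0, 20, 44, 80, 13, 0, 0, 0, 32, 66, 120, 20, 0, 0, 0, 44, 90, 160, 28, 0, 0, 0, 56, 114, 200, 35, 0, 0, 0, 68, 138, 240, 42, 0, 0, 0, 80, 160, 280, 48, 0, 0, 0, 88, 172, 306, 50, 0, 0, 0, 91, 178, 317, 50, 0, 0, 0, 91, 178, 317, 50, 0, 0, 0]}}

```text
clock: 2.6
eef_pos: [502.9, -337.0, 159.4]
tcp_rot: [0.058, 1.57, -2.617]
contact_force: [-0.6, 0.6, 0.2]
opening: 0.001
```

Run:
```python
from h import *
from rig import grab_frame
st,e,R=state();print(e,proj('top',e),proj('side',e),st['qpos'].round(2))
t=grab_frame('top')[:,:,::-1];s=grab_frame('side')[:,:,::-1]
cv2.imwrite('pics/top1.png',t);cv2.imwrite('pics/side1.png',s)
crop(t,370,150,100,100,6,'pics/t1c.png');crop(s,245,90,90,100,6,'pics/s1c.png')
```

```text
[ 502.90140713 -337.02706425  159.36759531] [425.90546611 202.27838126] [288.92699233 130.67090269] [-0.59  0.36  1.71 -0.    1.07  0.51]
```

View pics/t1c.png

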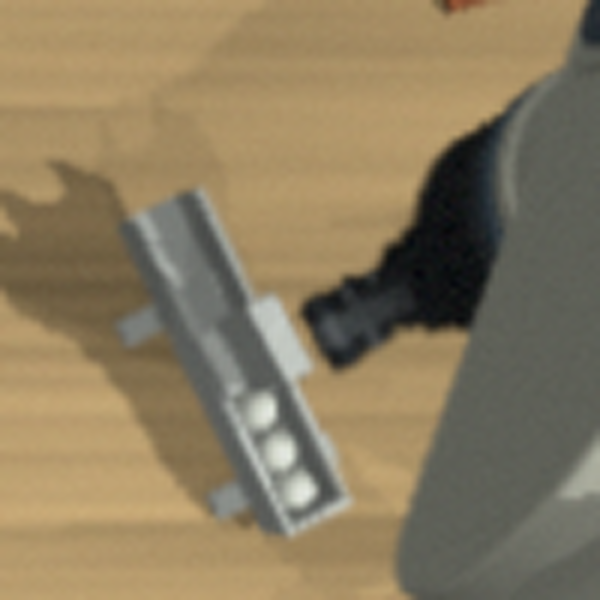

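View pics/s1c.png

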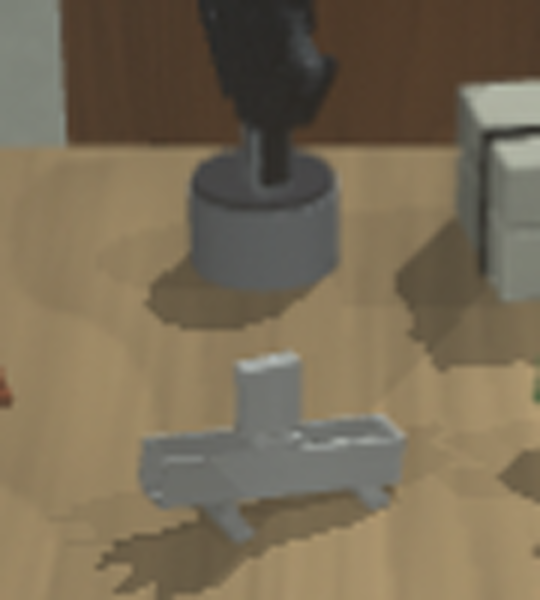

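Run:
```python
from h import *
t=cv2.imread('pics/top1.png');s=cv2.imread('pics/side1.png')
a=cv2.convertScaleAbs(s,alpha=2.2); b=cv2.convertScaleAbs(t,alpha=2.5)
crop(a,270,80,45,60,10,'pics/s1d.png'); crop(b,405,180,50,50,10,'pics/t1d.png')
i=np.hstack([cv2.resize(cv2.imread('pics/s1d.png'),(375,500)),cv2.imread('pics/t1d.png')[:500,:425]]);cv2.imwrite('pics/d1.png',i)
```

```text
(no output)
```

View pics/d1.png

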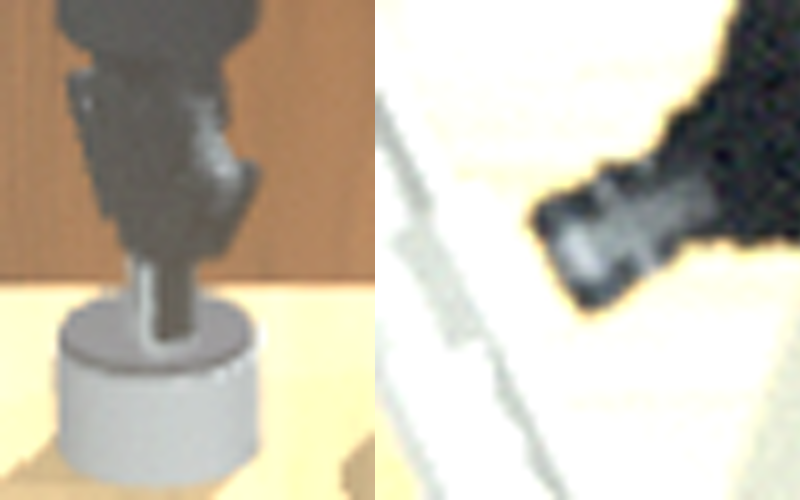

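Run:
```python
from h import *
print(tri((423.7,206),(289.8,121.4)),tri((425.9,203),(289.8,121.4)))
print(proj('top',(503,-337,192)))
# can: top centre, bottom
print(tri((527,203),(270+157*.12,80+335*.12)))
for n in('top','side'): print(n,proj(n,(503,-337,92)),proj(n,(503,-337,72)),proj(n,(503,-337,125)))
```

```text
(array([ 493.59594398, -316.65398548,  200.5771031 ]), np.float64(10.411971644544291)) (array([ 497.15633513, -322.45059979,  198.48321102]), np.float64(3.6877064506284096))
[431.15942182 199.99844556]
(array([ 516.3169443 , -643.97932856,   57.86808383]), np.float64(0.6458966236144508))
top [416.02012259 206.42405808] [413.32179195 207.567904  ] [420.69736756 204.44032497]
side [289.21913905 149.07574518] [289.3121601  154.37842023] [289.06285894 140.1669225 ]
```

View pics/side1.png

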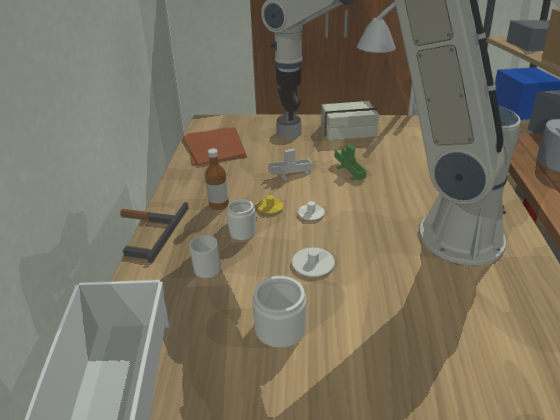

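View pics/top1.png

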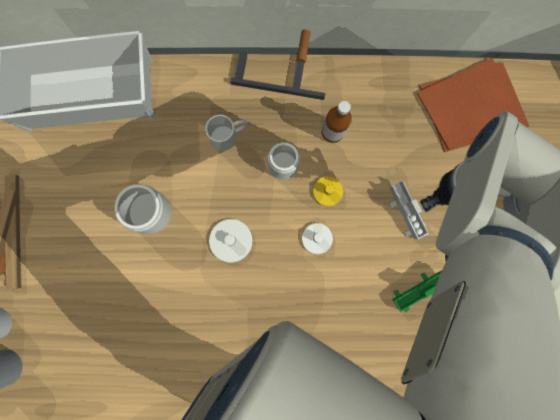

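Run:
```python
from h import *
a=cv2.imread('pics/side0.png').astype(int);b=cv2.imread('pics/side1.png').astype(int)
d=np.abs(a-b).sum(2)
for v in range(108,140): print(v,d[v,278:304])
print(proj('side',(0,0,0)),proj('top',(0,0,0)))
```

```text
108 [ 4  4  5  4  7  4 30 45 56 61 60 62 61 57 57 51 54 62 59 45 10  4  3  5
  5  3]
109 [ 3  1  2  1  2  0 17 39 46 58 62 63 62 59 55 51 52 59 62 34  2  5  1  2
  2  2]
110 [ 2  4  2  3  4  1  4 22 41 54 64 62 61 63 57 52 45 47 40 14  3  2  3  5
  2  3]
111 [ 3  2  4  2  1  3 12 39 36 35 47 62 66 63 50 35 17 17 12  2  3  2  2  1
  3  2]
112 [ 4  3  0  6  6  6 10 40 43 59 38 61 63 59 43 20  4  1  6  2  4  8  6  2
  3  3]
113 [ 0  4  0  0  6  1 10 36 44 74 31 64 61 63 43 19  4  4  1  5  5  4  5  1
  4  1]
114 [ 4  3  3  6  7  8  5 15 23 58 17 72 69 67 52 13  3  6  1  3  2  4  4  4
  4  6]
115 [ 5  5  6  5  6  4  3 11  2 47 27 77 76 75 64 19  5  5  2  1  6  7  7  6
  7  6]
116 [ 4  6  5  3  2  4  7 12  5 57  7 74 75 74 59 17  2  1  3  5  5  5  5  6
  5  6]
117 [ 5  0  3  4  4  2  7 12 16 52  8 72 75 75 65 17  2  2  3  1  5  2  7  5
  5  6]
118 [ 3  3  5  3  1  3  7 17 25 45 26 78 75 75 63 20  1  2  3  6  2  1  4  6
  3  6]
119 [ 3  5  2  2  4  1  5 13 27 47 28 76 75 77 68 25  4  1  3  4  4  2  2  7
  5  7]
120 [ 3  5  3  4  3  3  6 11 19 49 10 75 60 43 27 10  2  4  0  4  3  2  7  6
  8
[... 543 characters left out ...]
4 6 6]
129 [3 1 2 6 5 3 5 6 4 3 3 4 4 5 4 4 1 6 5 2 4 5 4 4 7 8]
130 [4 2 3 7 5 3 5 3 5 7 6 4 5 5 4 3 3 4 3 4 2 5 7 5 8 5]
131 [5 2 3 1 2 6 6 6 5 7 6 5 4 3 5 3 2 4 6 5 4 6 4 4 6 6]
132 [3 2 4 4 4 3 5 2 3 2 4 7 2 2 1 6 4 4 4 3 3 4 3 2 5 5]
133 [1 3 4 3 4 4 5 4 6 3 5 4 3 3 5 2 3 9 3 3 3 3 5 5 4 4]
134 [4 5 6 3 3 4 4 5 3 2 7 3 4 4 6 2 3 4 3 4 5 4 6 6 3 7]
135 [3 4 4 6 5 3 3 5 3 4 3 7 5 3 3 3 3 8 5 4 3 6 7 6 4 2]
136 [6 2 5 6 7 6 3 3 6 3 2 6 4 4 3 7 4 5 2 5 5 6 7 8 5 9]
137 [2 3 4 5 4 4 2 5 3 4 6 4 1 5 4 4 9 3 3 2 3 7 7 6 7 4]
138 [5 6 4 9 3 4 4 4 4 3 3 2 5 4 5 3 6 5 3 5 3 6 7 5 7 5]
139 [3 3 5 3 3 5 4 3 4 3 3 2 5 2 3 3 4 6 4 4 2 7 5 6 9 9]
[461.33444042 234.9013924 ] [277.99004657 411.26956361]
```

Run:
```python
from h import *
togo((460,-220,100))
```

```text
t 2.7 tcp [ 503.  -336.1  160. ] shift [  59.9 -123.1  -14. ] turn [0. 0. 0.]
```

{"api": "drive_tool", "payload": {"rows": [5, -30, -3, 0, 0, 0, 0, 15, -70, -8, 0, 0, 0, 0, 35, -105, -12, 0, 0, 0, 0, 50, -123, -14, 0, 0, 0, 0, 60, -123, -14, 0, 0, 0, 0, 60, -123, -14, 0, 0, 0, 0]}}

```text
clock: 3.45
eef_pos: [460.4, -220.1, 99.9]
tcp_rot: [1.093, 1.57, -1.581]
contact_force: [-0.0, 0.5, 1.1]
opening: -0.002
```

Run:
```python
from h import *
from rig import grab_frame
st,e,R=state();print(e,proj('top',e),proj('side',e),st['qpos'].round(2))
t=grab_frame('top')[:,:,::-1];s=grab_frame('side')[:,:,::-1]
cv2.imwrite('pics/top2.png',t);cv2.imwrite('pics/side2.png',s)
t=cv2.convertScaleAbs(t,alpha=1.6);s=cv2.convertScaleAbs(s,alpha=1.6)
p=proj('top',e);q=proj('side',e)
for im,p in((t,p),(s,q)): im[int(round(p[1])),int(round(p[0]))]=(0,0,255)
A=cv2.resize(t[160:240,345:415],None,fx=6,fy=6,interpolation=0);B=cv2.resize(s[120:200,265:325],None,fx=6,fy=6,interpolation=0)
cv2.imwrite('pics/d2.png',np.hstack([A,B]))
```

```text
[ 460.36498021 -220.06547964   99.94619602] [370.0661531  223.59397863] [301.56934026 164.50797814] [-0.45  0.29  1.96 -0.    0.88  0.65]
```

View pics/d2.png

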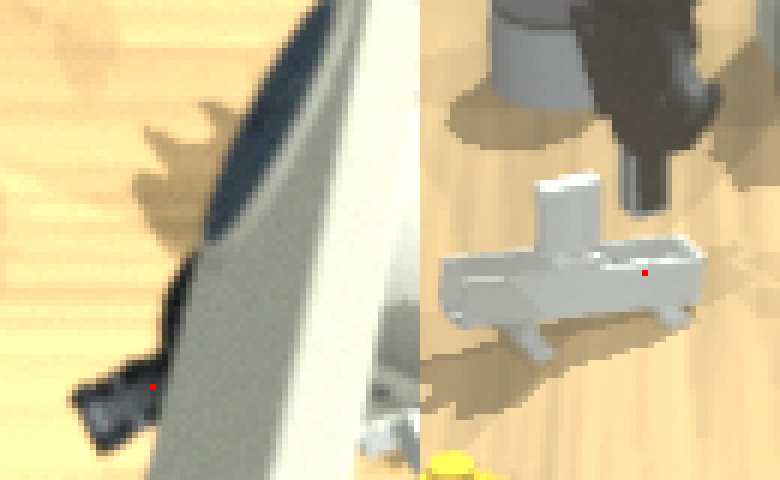

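Run:
```python
from h import *
print(tri((359,231),(302.5,155.3)),tri((361,229),(302.5,155.3)))
```

```text
(array([ 447.67563198, -182.40065764,  151.81503901]), np.float64(18.834109145140793)) (array([ 450.08224245, -187.56165638,  149.22419244]), np.float64(14.125639377130659))
```

View pics/top2.png

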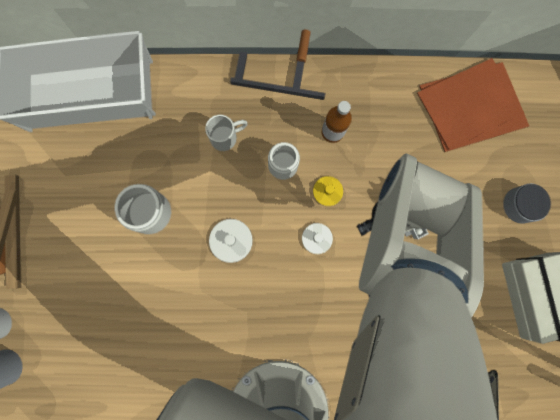

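View pics/side2.png

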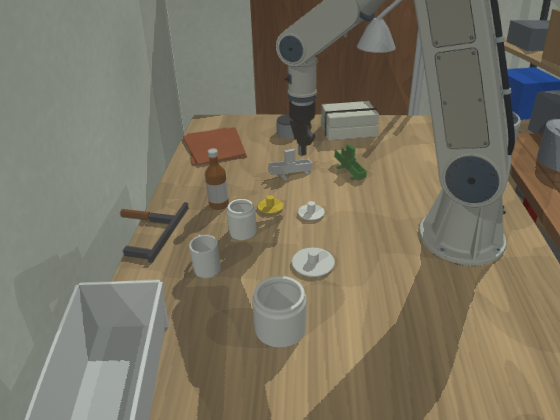

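{"api": "drive_tool", "payload": {"rows": [15, 0, 0, 0, 0, 0, 0, 30, 0, 0, 0, 0, 0, 0, 45, 0, 0, 0, 0, 0, 0, 60, 0, 0, 0, 0, 0, 0, 60, 0, 0, 0, 0, 0, 0]}}

```text
clock: 4.18
eef_pos: [459.8, -220.3, 38.9]
tcp_rot: [-0.525, 1.569, 3.084]
contact_force: [0.0, -0.2, 1.4]
opening: -0.003
```

```bash
cat > look.py <<'E'
from h import *
from rig import grab_frame
import sys
n=sys.argv[1]
st,e,R=state();p=proj('top',e);q=proj('side',e);print(st['clock'],e.round(1),p,q,st['contact_force'].round(1),st['opening'],st['qpos'].round(2))
t=grab_frame('top')[:,:,::-1];s=grab_frame('side')[:,:,::-1]
cv2.imwrite(f'pics/top{n}.png',t);cv2.imwrite(f'pics/side{n}.png',s)
t=cv2.convertScaleAbs(t,alpha=1.4);s=cv2.convertScaleAbs(s,alpha=1.4)
if len(sys.argv)<3:
  for im,x in((t,p),(s,q)): im[int(round(x[1])),int(round(x[0]))]=(0,0,255)
def w(im,c,k=32):
    x=int(np.clip(c[0]-k,0,559-2*k));y=int(np.clip(c[1]-k-5,0,419-2*k-10));print('crop',x,y,'scale 6');return cv2.resize(im[y:y+2*k+10,x:x+2*k],None,fx=6,fy=6,interpolation=0)
cv2.imwrite(f'pics/d{n}.png',np.hstack([w(t,p),w(s,q)]))
E
python3 look.py 3
```

```text
4.175 [ 459.8 -220.3   38.9] [364.58480745 226.27835756] [301.75175644 181.20901369] [ 0.  -0.2  1.4] -0.00337844189269641 [-0.45  0.39  2.   -0.    0.75  0.66]
crop 332 189 scale 6
crop 269 144 scale 6
```

View pics/d3.png

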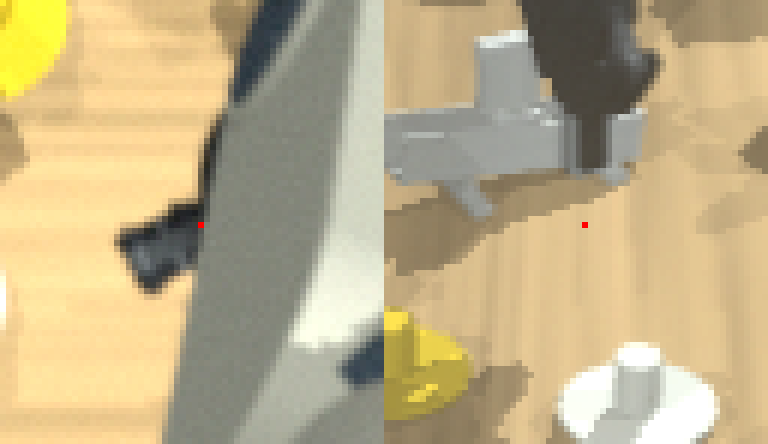

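{"api": "drive_tool", "payload": {"rows": [10, 0, 0, 0, 0, 0, 0, 20, 0, 0, 0, 0, 0, 0, 27, 0, 0, 0, 0, 0, 0, 29, 0, 0, 0, 0, 0, 0, 29, 0, 0, 0, 0, 0, 0]}}

```text
clock: 4.9
eef_pos: [460.9, -220.8, 11.2]
tcp_rot: [1.474, 1.57, -1.2]
contact_force: [0.4, 1.1, 0.1]
opening: 0.004
```

```bash
python3 look.py 4
```

```text
4.9 [ 460.9 -220.8   11.2] [362.42160144 226.90152938] [301.42561793 188.47572993] [0.4 1.1 0.1] 0.003617788205016732 [-0.45  0.44  2.01 -0.    0.69  0.66]
crop 330 189 scale 6
crop 269 151 scale 6
```

View pics/d4.png

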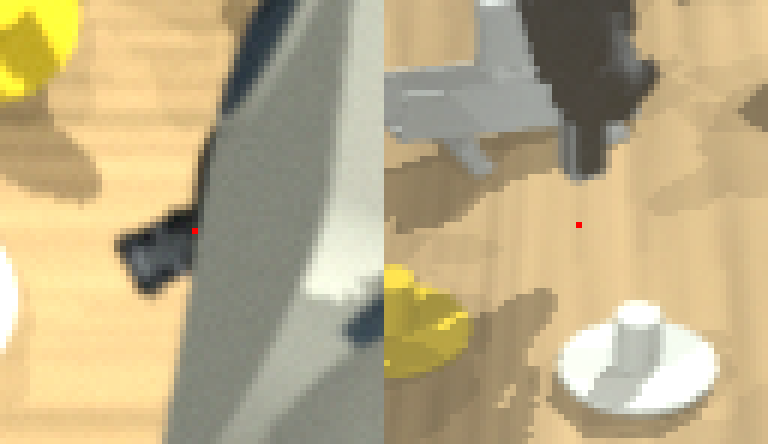

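View pics/top4.png

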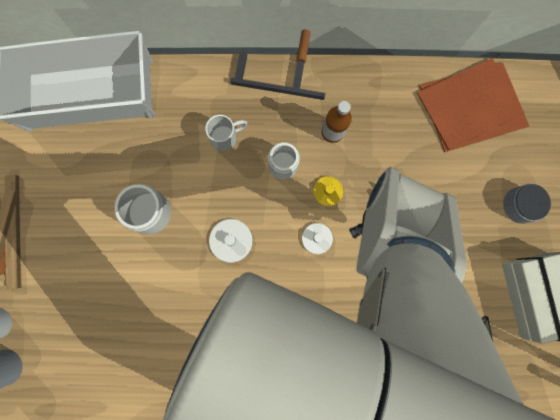

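View pics/side4.png

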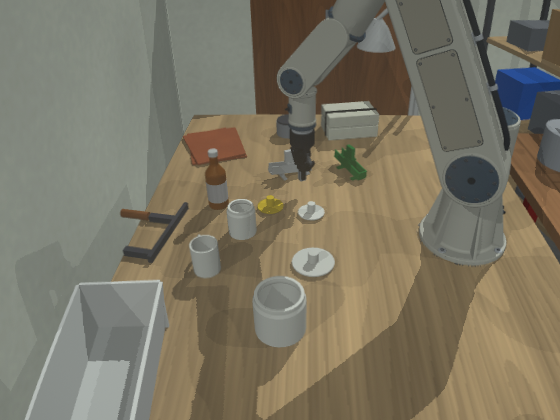

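Run:
```python
from h import *
ty=tool(-63.6)[:,1]
for e,t,s in (((502.9,-337,159.6),(424,206),(289.8,122.3)),((460.4,-220.1,100),(345+88/6,160+425/6),(302.3,156)),((460.9,-220.8,11.2),(352.3,233.2),(301.3,181))):
    E=np.array(e)-14.5*ty; p,r=tri(t,s); print('edge pred',E.round(),'tri',p.round(),r.round(1),'pix pred',proj('top',E),t,proj('side',E),s)
```

```text
edge pred [ 496. -324.  160.] tri [ 494. -319.  197.] 10.0 pix pred [420.52392318 205.05292653] (424, 206) [290.77928679 132.36170491] (289.8, 122.3)
edge pred [ 454. -207.  100.] tri [ 448. -185.  148.] 18.8 pix pred [364.80004795 226.27231166] (359.6666666666667, 230.83333333333331) [303.59577953 166.59255693] (302.3, 156)
edge pred [ 454. -208.   11.] tri [ 451. -185.   61.] 20.2 pix pred [357.53429303 229.38876849] (352.3, 233.2) [303.39278989 190.6864707 ] (301.3, 181)
```

Run:
```python
from h import *
print(tri((424,206),(299.5,103)), tri((352.3,233.2),(269+(650-384)/6,151+80/6)))
# side-based: z if xy right, y if z right
for e,s in (((502.9,-337,159.6),(289.8,122.3)),((460.4,-220.1,100),(302.3,156)),((460.9,-220.8,11.2),(301.3,181))):
    o,d=ray('side',*s); t=(e[1]-o[1])/d[1]; print(o+d*t, atz('side',*s,e[2]))
```

```text
(array([ 472.30625284, -288.48699724,  275.98942155]), np.float64(10.16426877621336)) (array([ 429.838848  , -170.25149172,  129.86358603]), np.float64(10.414571170583901))
[ 499.62273019 -337.          189.04298043] [ 502.29833314 -401.4556998   159.6       ]
[ 458.09656007 -220.1         129.92213651] [ 458.76743738 -274.84655756  100.        ]
[ 461.27819989 -220.8          39.37289005] [ 461.95167949 -266.35417138   11.2       ]
```

{"api": "drive_tool", "payload": {"rows": [4, 0, 0, 0, 0, 0, 0, 7, 0, 0, 0, 0, 0, 0, 8, 0, 0, 0, 0, 0, 0, 9, 0, 0, 0, 0, 0, 0, 10, 0, 0, 0, 0, 0, 0, 11, 0, 0, 0, 0, 0, 0, 12, 0, 0, 0, 0, 0, 0]}}

```text
clock: 5.88
eef_pos: [461.1, -220.9, -0.6]
tcp_rot: [1.753, 1.569, -0.921]
contact_force: [-0.2, -0.2, 0.0]
opening: -0.0
```

{"api": "drive_tool", "payload": {"rows": [1, 0, 0, 0, 0, 0, 0, 2, 0, 0, 0, 0, 0, 0, 3, 0, 0, 0, 0, 0, 0, 4, 0, 0, 0, 0, 0, 0, 5, 0, 0, 0, 0, 0, 0, 6, 0, 0, 0, 0, 0, 0, 7, 0, 0, 0, 0, 0, 0, 8, 0, 0, 0, 0, 0, 0]}}

```text
clock: 6.88
eef_pos: [461.1, -221.0, -8.6]
tcp_rot: [1.755, 1.569, -0.92]
contact_force: [-0.6, -0.3, 0.1]
opening: 0.002
```

```bash
python3 look.py 5
```

```text
6.875 [ 461.1 -221.    -8.6] [360.87502224 227.52648647] [301.35861834 193.60223533] [-0.6 -0.3  0.1] 0.0016272383391255918 [-0.45  0.47  2.02 -0.    0.65  0.66]
crop 328 190 scale 6
crop 269 156 scale 6
```

View pics/d5.png

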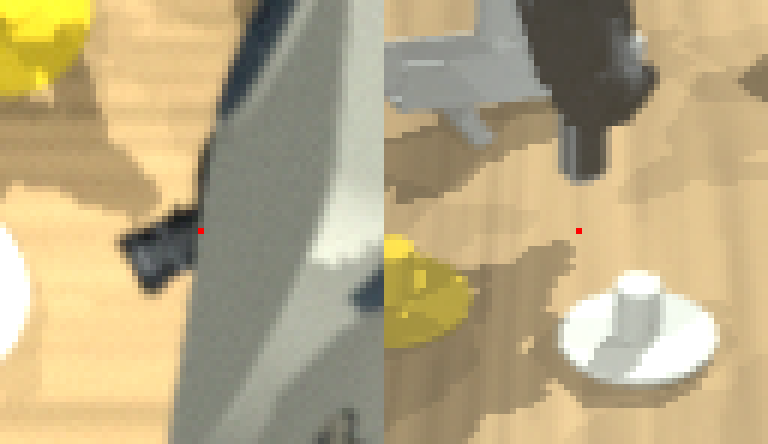

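{"api": "drive_tool", "payload": {"rows": [4, 0, 0, 0, 0, 0, 0, 8, 0, 0, 0, 0, 0, 0, 10, 0, 0, 0, 0, 0, 0, 11, 0, 0, 0, 0, 0, 0, 12, 0, 0, 0, 0, 0, 0]}}

```text
clock: 7.6
eef_pos: [461.1, -220.9, -20.7]
tcp_rot: [1.715, 1.569, -0.959]
contact_force: [0.2, 0.5, -0.4]
opening: 0.003
```

```bash
python3 look.py 6
```

```text
7.6 [ 461.1 -220.9  -20.7] [359.89957285 227.96743992] [301.37444344 196.72543325] [ 0.2  0.5 -0.4] 0.0027407182984061263 [-0.45  0.49  2.02 -0.    0.62  0.66]
crop 327 190 scale 6
crop 269 159 scale 6
```

View pics/d6.png

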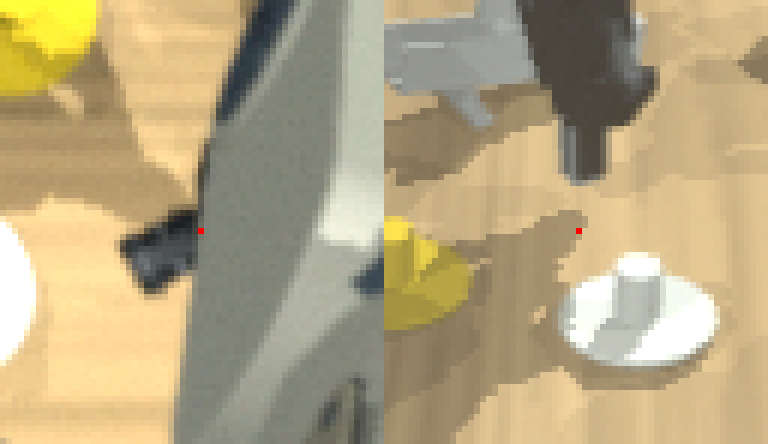

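{"api": "drive_tool", "payload": {"rows": [3, 0, 0, 0, 0, 0, 0, 5, 0, 0, 0, 0, 0, 0, 6, 0, 0, 0, 0, 0, 0, 6, 0, 0, 0, 0, 0, 0]}}

```text
clock: 8.2
eef_pos: [461.0, -220.9, -26.8]
tcp_rot: [1.603, 1.57, -1.071]
contact_force: [-0.2, -0.0, 0.3]
opening: 0.001
```

{"api": "drive_tool", "payload": {"rows": [1, 0, 0, 0, 0, 0, 0, 2, 0, 0, 0, 0, 0, 0, 2, 0, 0, 0, 0, 0, 0]}}

```text
clock: 8.57
eef_pos: [460.9, -220.9, -28.9]
tcp_rot: [1.468, 1.57, -1.206]
contact_force: [-0.3, -0.0, -0.8]
opening: -0.0
```

{"api": "drive_tool", "payload": {"rows": [1, 0, 0, 0, 0, 0, 0, 2, 0, 0, 0, 0, 0, 0]}}

```text
clock: 8.82
eef_pos: [460.9, -220.9, -31.0]
tcp_rot: [1.5, 1.57, -1.174]
contact_force: [0.6, 0.4, 0.0]
opening: 0.001
```

```bash
python3 look.py 7
```

```text
8.825 [ 460.9 -220.9  -31. ] [359.0855058  228.38595135] [301.43090321 199.35062029] [0.6 0.4 0. ] 0.000508890951645495 [-0.45  0.51  2.03 -0.    0.6   0.66]
crop 327 191 scale 6
crop 269 162 scale 6
```

View pics/d7.png

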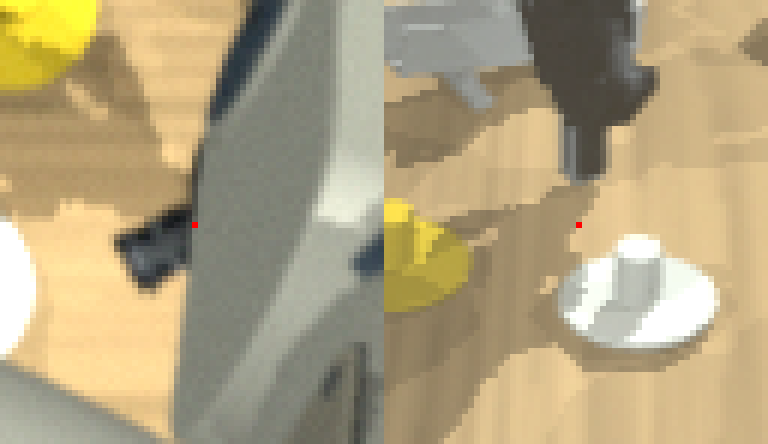

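Run:
```python
from h import *
for z in (0,2,4): print(z,atz('side',301.6,191.9,z))
# side vs top for object points on the bench: jar bottom front etc handled earlier
```

```text
0 [ 460.3079121  -217.85440475    0.        ]
2 [ 460.2647922  -214.78395425    2.        ]
4 [ 460.2216723  -211.71350376    4.        ]
```

{"api": "drive_tool", "payload": {"rows": [1, 0, 0, 0, 0, 0, 0, 1, 0, 0, 0, 0, 0, 0]}}

```text
clock: 9.18
eef_pos: [460.8, -220.8, -32.1]
tcp_rot: [1.181, 1.57, -1.494]
contact_force: [0.4, -0.1, -0.3]
opening: -0.001
```

{"api": "drive_tool", "payload": {"rows": [1, 0, 0, 0, 0, 0, 0, 1, 0, 0, 0, 0, 0, 0]}}

```text
clock: 9.43
eef_pos: [460.8, -220.8, -33.2]
tcp_rot: [1.097, 1.57, -1.578]
contact_force: [-0.3, -0.0, 0.1]
opening: 0.002
```

{"api": "drive_tool", "payload": {"rows": [1, 0, 0, 0, 0, 0, 0, 1, 0, 0, 0, 0, 0, 0]}}

```text
clock: 9.68
eef_pos: [460.6, -220.7, -34.3]
tcp_rot: [0.78, 1.57, -1.895]
contact_force: [0.1, 0.4, 0.1]
opening: -0.001
```

{"api": "drive_tool", "payload": {"rows": [1, 0, 0, 0, 0, 0, 0, 1, 0, 0, 0, 0, 0, 0]}}

```text
clock: 9.93
eef_pos: [460.6, -220.7, -35.3]
tcp_rot: [0.746, 1.57, -1.929]
contact_force: [0.2, 0.3, 0.0]
opening: -0.003
```

{"api": "drive_tool", "payload": {"rows": [1, 0, 0, 0, 0, 0, 0, 1, 0, 0, 0, 0, 0, 0]}}

```text
clock: 10.18
eef_pos: [460.5, -220.7, -36.4]
tcp_rot: [0.412, 1.57, -2.263]
contact_force: [0.2, 0.4, 0.4]
opening: -0.0
```

{"api": "drive_tool", "payload": {"rows": [1, 0, 0, 0, 0, 0, 0, 1, 0, 0, 0, 0, 0, 0]}}

```text
clock: 10.42
eef_pos: [460.7, -220.7, -36.8]
tcp_rot: [0.71, 1.57, -1.964]
contact_force: [-1.8, 0.9, 9.2]
opening: -0.0
```

Run:
```python
from h import *
for off in (42.5,50,57):
  for z in (207,243): print(off,z,proj('side',(244.2+off*.391,574.8+off*.92,z)))
```

```text
42.5 207 [423.94965255 376.56103853]
42.5 243 [428.14691108 362.39448782]
50 207 [422.84386391 380.38370347]
50 243 [427.04868783 366.2571023 ]
57 207 [421.79385891 383.99782954]
57 243 [426.00507473 369.91192921]
```

{"api": "drive_tool", "payload": {"rows": [-5, 0, 0, 0, 0, 0, 40, -20, 0, 0, 0, 0, 0, 60, -50, 0, 0, 0, 0, 0, 60, -80, 0, 0, 0, 0, 0, 60, -110, 0, 0, 0, 0, 0, 60, -110, 0, 0, 0, 0, 0, 60]}}

```text
clock: 11.18
eef_pos: [462.5, -221.5, 76.1]
tcp_rot: [2.1, 1.566, -0.574]
contact_force: [0.4, 0.0, -0.4]
opening: 0.6
```

Run:
```python
from h import *
togo((503,-337,78),tool(-63.6))
```

```text
t 11.175 tcp [ 462.5 -221.5   76.1] shift [ -1.4 121.3  15.8] turn [ 0.4 -0.2 -0.3]
```

{"api": "drive_tool", "payload": {"rows": [-15, 25, 3, 0, 0, 0, 60, -20, 60, 8, 0, 0, 0, 60, -20, 95, 12, 0, 0, 0, 60, -15, 117, 15, 0, 0, 0, 60, -6, 121, 16, 0, 0, 0, 60, -2, 121, 16, 0, 0, 0, 60, -2, 121, 16, 0, 0, 0, 60]}}

```text
clock: 12.05
eef_pos: [501.7, -335.4, 77.6]
tcp_rot: [2.159, 1.568, -0.515]
contact_force: [-0.8, 0.1, 0.2]
opening: 0.597
```

```bash
python3 look.py 8 n
```

```text
12.05 [ 501.7 -335.4   77.6] [413.46566504 207.7526472 ] [289.64500385 153.11928027] [-0.8  0.1  0.2] 0.5972350412231635 [-0.59  0.45  1.78  0.    0.91  0.51]
crop 381 170 scale 6
crop 257 116 scale 6
```

View pics/d8.png

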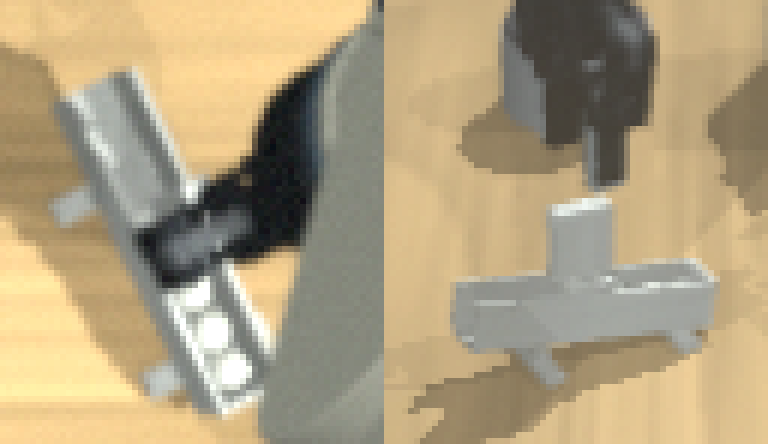

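Run:
```python
from h import *
ty=tool(-63.6)[:,1]; e=np.array([501.7,-335.4,114])
for off in(26,33,40):
  for z in (114,120): 
    E=e-off*ty; E[2]=z; print(off,z,proj('side',E),proj('top',E))
print('seen side',257+(605-384)/6,116+187/6)
```

```text
26 114 [292.79138892 146.66788045] [409.15632728 210.45524626]
26 120 [292.77031625 145.02265776] [409.96683681 210.11840757]
33 114 [293.69460447 147.5678379 ] [406.63488452 211.75287374]
33 120 [293.67541686 145.91854884] [407.43172404 211.42328188]
40 114 [294.60427459 148.47437474] [404.10860189 213.05251322]
40 120 [294.58700353 146.82101155] [404.89170132 212.73019843]
seen side 293.8333333333333 147.16666666666666
```

{"api": "drive_tool", "payload": {"rows": [8, 2, 0, 0, 0, 0, 60, 18, 2, 0, 0, 0, 0, 60, 28, 2, 0, 0, 0, 0, 60, 38, 2, 0, 0, 0, 0, 60, 46, 2, 0, 0, 0, 0, 60, 52, 2, 0, 0, 0, 0, 60, 56, 2, 0, 0, 0, 0, 60, 58, 2, 0, 0, 0, 0, 60]}}

```text
clock: 13.15
eef_pos: [503.6, -337.9, 20.4]
tcp_rot: [2.116, 1.566, -0.558]
contact_force: [0.3, -0.3, -0.4]
opening: 0.602
```

```bash
python3 look.py 9 n
```

```text
13.15 [ 503.6 -337.9   20.4] [407.11596935 210.10768673] [289.38074029 167.60293311] [ 0.3 -0.3 -0.4] 0.6023838455515703 [-0.59  0.53  1.8   0.    0.8   0.51]
crop 375 173 scale 6
crop 257 130 scale 6
```

View pics/d9.png

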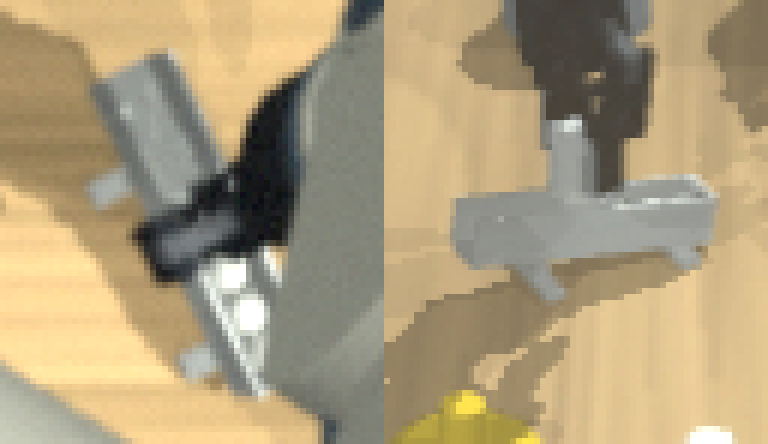

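{"api": "drive_tool", "payload": {"rows": [2, 0, 0, 0, 0, 0, 50, 3, 0, 0, 0, 0, 0, 40, 3, 0, 0, 0, 0, 0, 30, 3, 0, 0, 0, 0, 0, 22, 3, 0, 0, 0, 0, 0, 15, 3, 0, 0, 0, 0, 0, 8, 3, 0, 0, 0, 0, 0, 0, 3, 0, 0, 0, 0, 0, 0], "newtons": 45}}

```text
clock: 14.25
eef_pos: [503.7, -337.9, 17.6]
tcp_rot: [2.126, 1.566, -0.548]
contact_force: [-0.4, 0.1, 2.7]
opening: 0.16
```

```bash
python3 look.py 10 n
```

```text
14.25 [ 503.7 -337.9   17.6] [406.78929684 210.21210066] [289.36447569 168.30265182] [-0.4  0.1  2.7] 0.15999125915767912 [-0.59  0.54  1.8   0.    0.8   0.51]
crop 374 173 scale 6
crop 257 131 scale 6
```

View pics/d10.png

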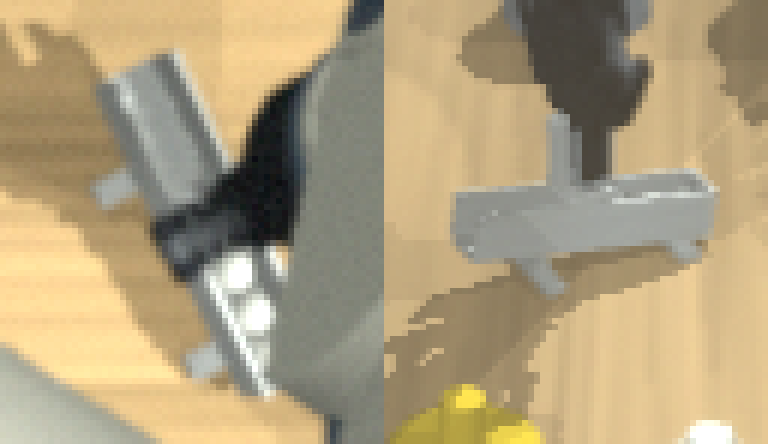

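```bash
cat > ov.py <<'E'
from h import *
def ov(n,fn,circs,x0,y0,w,h,s,out):
    im=cv2.resize(cv2.imread(fn)[y0:y0+h,x0:x0+w],None,fx=s,fy=s,interpolation=cv2.INTER_CUBIC)
    for (cx,cy,z,r,col) in circs:
        a=np.linspace(0,2*np.pi,120); pts=np.array([proj(n,(cx+r*np.cos(t),cy+r*np.sin(t),z)) for t in a])
        pts=((pts+0.5-[x0,y0])*s-0.5); cv2.polylines(im,[np.round(pts).astype(int)],True,col,1)
    cv2.imwrite(out,im)
def jl(j,l,fn):
    R=(0,0,255);G=(0,255,0);B=(255,0,0)
    c=[(j[0],j[1],90,36,R),(j[0],j[1],90,29,G),(j[0],j[1],0,40,B),(l[0],l[1],41,12,R),(l[0],l[1],11,40,G)]
    ov('top','pics/top0.png',c,255,135,90,125,4.8,'pics/_a.png'); ov('side','pics/side0.png',c,220,190,110,60,7,'pics/_b.png')
    a=cv2.imread('pics/_a.png');b=cv2.imread('pics/_b.png');b=cv2.resize(b,None,fx=.47*0+0.47,fy=.47) if 0 else b
    cv2.imwrite(fn+'a.png',a);cv2.imwrite(fn+'b.png',b)
E
python3 -c "
from ov import *
jl((628,-13),(431,-100),'pics/jl1')"
```

```text
(no output)
```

View pics/jl1a.png

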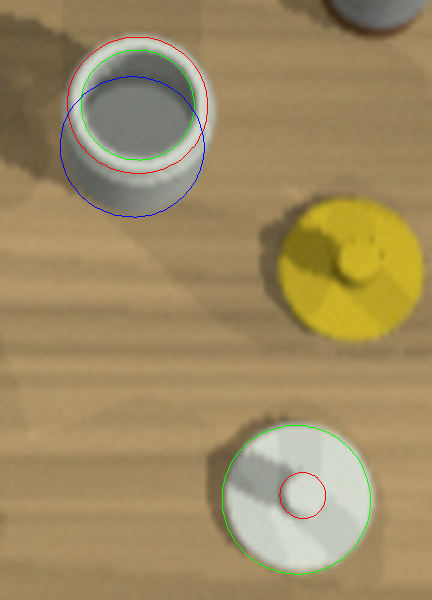

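View pics/jl1b.png

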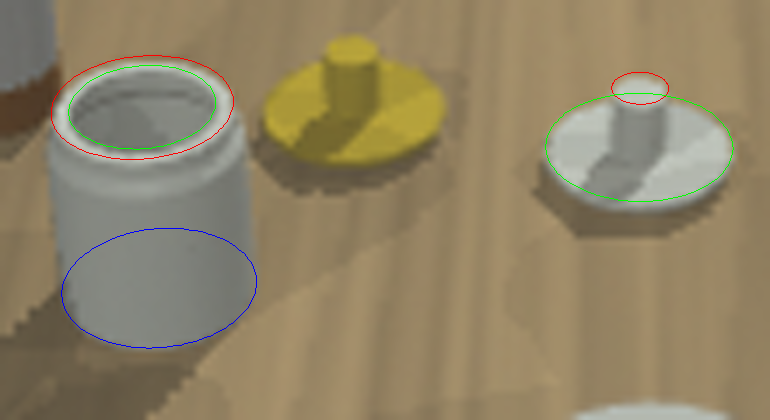

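{"api": "drive_tool", "payload": {"rows": [-3, 0, 0, 0, 0, 0, 0, -9, 0, 0, 0, 0, 0, 0, -18, 0, 0, 0, 0, 0, 0, -30, 0, 0, 0, 0, 0, 0, -45, 0, 0, 0, 0, 0, 0, -60, 0, 0, 0, 0, 0, 0, -75, 0, 0, 0, 0, 0, 0, -87, 0, 0, 0, 0, 0, 0, -95, 0, 0, 0, 0, 0, 0, -98, 0, 0, 0, 0, 0, 0]}}

```text
clock: 15.6
eef_pos: [503.4, -337.8, 116.1]
tcp_rot: [2.117, 1.565, -0.557]
contact_force: [0.1, 0.5, -1.7]
opening: 0.157
```

```bash
python3 look.py 11 n
```

```text
15.6 [ 503.4 -337.8  116.1] [419.71892731 204.80917814] [288.98444562 142.47453798] [ 0.1  0.5 -1.7] 0.1570973008916943 [-0.59  0.4   1.75  0.    0.98  0.51]
crop 387 167 scale 6
crop 256 105 scale 6
```

View pics/d11.png

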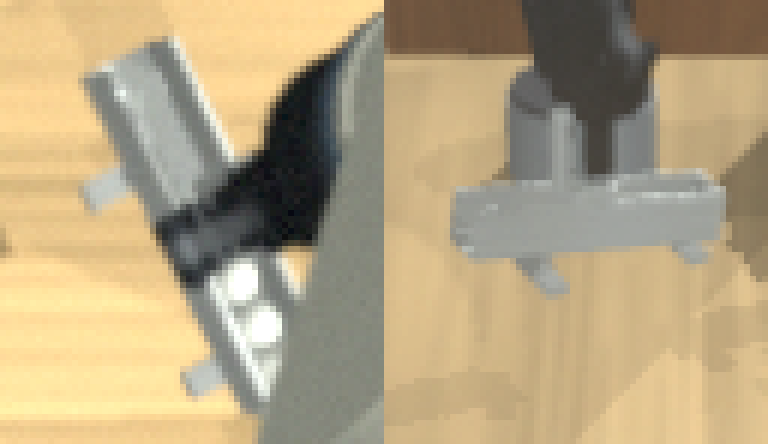

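{"api": "drive_tool", "payload": {"rows": [0, 0, 0, 0, 3, 0, 0, 0, 0, 0, 0, 7, 0, 0, 0, 0, 0, 0, 11, 0, 0, 0, 0, 0, 0, 12, 0, 0, 0, 0, 0, 0, 12, 0, 0]}}

```text
clock: 16.32
eef_pos: [502.9, -337.7, 115.3]
tcp_rot: [3.125, 1.36, 0.451]
contact_force: [0.8, 0.2, -3.8]
opening: 0.159
```

```bash
python3 look.py 12 n
```

```text
16.325 [ 502.9 -337.7  115.3] [419.59930897 205.09636845] [289.16136237 142.70287911] [ 0.8  0.2 -3.8] 0.15859749790149846 [-0.71  0.37  1.83  0.25  0.88  0.23]
crop 387 168 scale 6
crop 257 105 scale 6
```

View pics/d12.png

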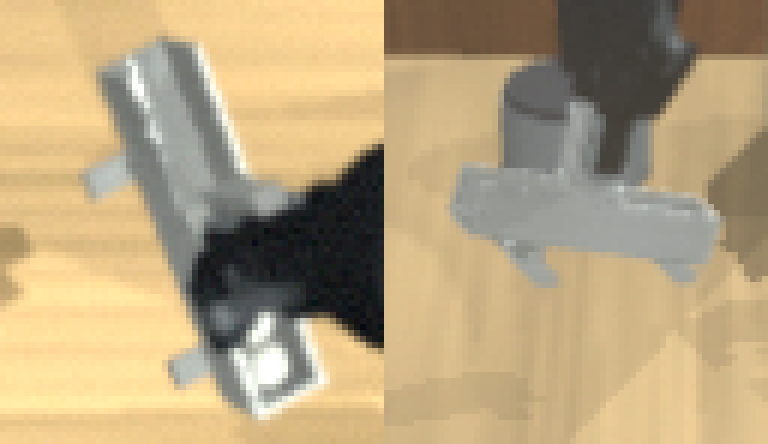

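Run:
```python
from h import *
d,rv=togo((500,-13,140),tool(-90,12))
print(tool(-90,12).round(2))
st,e,R=state()
from scipy.spatial.transform import Slerp
# intermediate turn proportional ok?
```

```text
t 16.425 tcp [ 503.5 -337.6  115.6] shift [   5.  -291.2 -145.5] turn [26.3 -0.1  5.4]
[[ 0.21  0.   -0.98]
 [ 0.   -1.   -0.  ]
 [-0.98  0.   -0.21]]
```

{"api": "drive_tool", "payload": {"rows": [0, -6, -3, 0.5, 0, 0.1, 0, 0, -18, -9, 1.6, 0, 0.3, 0, 0, -35, -18, 3, 0, 0.6, 0, 0, -56, -28, 5, 0, 1, 0, 1, -77, -38, 7, 0, 1.4, 0, 1, -98, -49, 9, 0, 1.8, 0, 2, -119, -59, 10.7, 0, 2.2, 0, 2, -138, -69, 12.4, 0, 2.5, 0, 3, -152, -76, 13.7, 0, 2.8, 0, 3, -160, -80, 14.4, 0, 3, 0]}}

```text
clock: 17.68
eef_pos: [501.6, -157.6, 128.9]
tcp_rot: [3.13, 1.359, 0.201]
contact_force: [0.0, 0.0, -2.3]
opening: 0.16
```

Run:
```python
from h import *
d,rv=togo((500,-13,140),tool(-90,12))
```

```text
t 17.675 tcp [ 501.6 -157.6  128.9] shift [  -5.1 -141.7  -30.6] turn [11.9 -0.1  2.4]
```

{"api": "drive_tool", "payload": {"rows": [0, -6, -1, 0.5, 0, 0.1, 0, -1, -20, -4, 1.6, 0, 0.3, 0, -1, -40, -8, 3.3, 0, 0.7, 0, -2, -61, -13, 5, 0, 1, 0, -3, -82, -17, 7, 0, 1.4, 0, -4, -103, -22, 8.6, 0, 1.7, 0, -5, -120, -26, 10, 0, 2, 0, -5, -133, -29, 11.2, 0, 2.2, 0, -5, -140, -31, 11.8, 0, 2.4, 0, -5, -142, -31, 11.9, 0, 2.4, 0]}}

```text
clock: 18.92
eef_pos: [500.3, -11.9, 140.1]
tcp_rot: [-3.14, 1.359, 0.003]
contact_force: [0.6, 0.7, -1.7]
opening: 0.16
```

```bash
python3 look.py 13 n;  python3 - <<'E'
from h import *
d,rv=togo((530,-13,100),tool(-90,0))
E
```

```text
18.925 [500.3 -11.9 140.1] [283.72292155 204.66407641] [285.60175734 189.94179092] [ 0.6  0.7 -1.7] 0.15950349655099155 [-0.03  0.11  2.11  0.01  0.7   1.53]
crop 251 167 scale 6
crop 253 152 scale 6
t 19.025 tcp [500.2 -12.4 140. ] shift [ 45.4   0.7 -20.7] turn [  0.  -12.1   0. ]
```

View pics/top13.png

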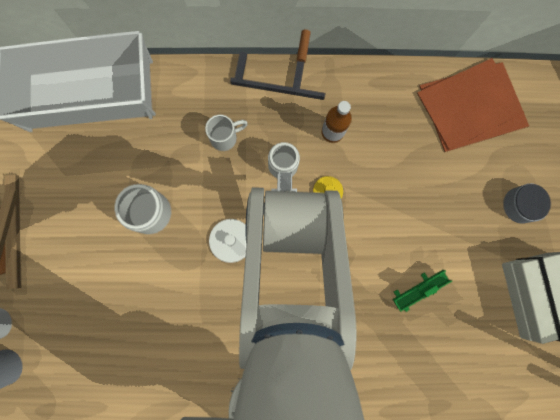

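View pics/side13.png

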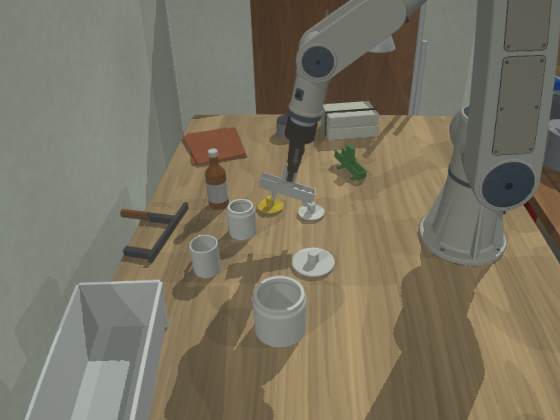

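Run:
```python
from h import *
print(proj('top',(571.6,-12.2,165.3)),proj('side',(571.6,-12.2,165.3)))
for y in (3.8,-28.2): print(y,proj('top',(563,y,190)))
crop(cv2.imread('pics/top13.png'),262,135,50,60,10,'pics/c13.png')
crop(cv2.imread('pics/side13.png'),220,165,110,75,7,'pics/c13s.png')
```

```text
[284.06037993 171.96081219] [258.67450074 181.7631516 ]
3.8 [277.22761272 173.28418589]
-28.2 [291.71076543 173.29830704]
```

View pics/c13.png

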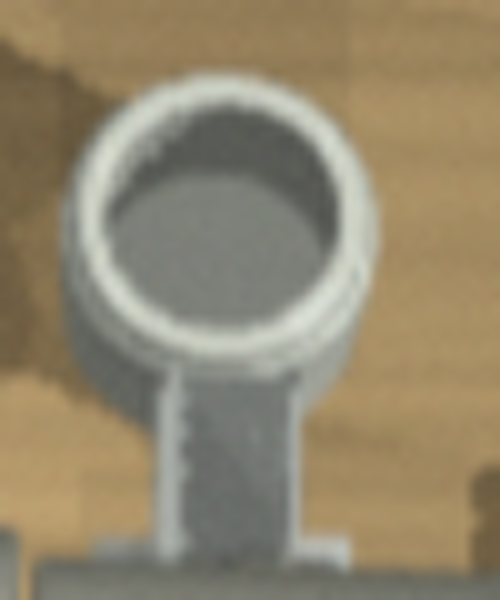

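View pics/c13s.png

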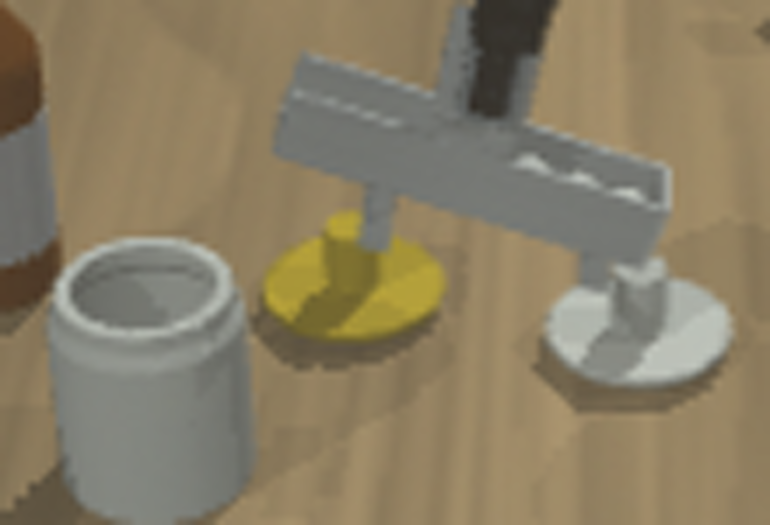

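{"api": "drive_tool", "payload": {"rows": [2, 0, -1, 0, -1, 0, 0, 7, 0, -3, 0, -2.5, 0, 0, 14, 0, -6, 0, -4.5, 0, 0, 22, 0, -10, 0, -6.5, 0, 0, 30, 0, -14, 0, -8.5, 0, 0, 38, 0, -17, 0, -10, 0, 0, 43, 0, -20, 0, -11, 0, 0, 45, 0, -21, 0, -12, 0, 0, 45, 0, -21, 0, -12, 0, 0]}}

```text
clock: 20.15
eef_pos: [530.4, -12.3, 100.3]
tcp_rot: [-2.959, 1.569, 0.184]
contact_force: [-0.4, 0.7, -2.4]
opening: 0.155
```

```bash
python3 look.py 14 n;  python3 - <<'E'
from h import *
for th in (0,4,8,12,16,20,25,30,36,42):
    c,s=np.cos(np.radians(th)),np.sin(np.radians(th)); n=np.array([75*c+9.8*s,0,-75*s+9.8*c])
    tgt=np.array([613+min(4,th/8),-12.5,97-min(5,th/8)])-n
    print(th,end=' ');togo(tgt,tool(-90,-th))
crop(cv2.imread('pics/side14.png'),220,165,110,75,7,'pics/c14s.png')
crop(cv2.imread('pics/top14.png'),262,135,50,60,10,'pics/c14.png')
E
```

```text
20.15 [530.4 -12.3 100.3] [283.26562104 194.70257868] [274.92057822 202.00229247] [-0.4  0.7 -2.4] 0.1551603744713242 [-0.03  0.32  1.92  0.    0.9   1.54]
crop 251 157 scale 6
crop 242 165 scale 6
0 t 20.25 tcp [530.1 -12.3 100.6] shift [13.4  0.2 -7.9] turn [ 0.  -0.1  0. ]
4 t 20.25 tcp [530.1 -12.3 100.6] shift [ 8.6  0.2 -7.9] turn [ 0.  -4.1  0. ]
8 t 20.25 tcp [530.1 -12.3 100.6] shift [ 3.8  0.2 -8.3] turn [ 0.  -8.1  0. ]
12 t 20.25 tcp [530.1 -12.3 100.6] shift [-0.9  0.2 -9. ] turn [  0.  -12.1   0. ]
16 t 20.25 tcp [530.1 -12.3 100.6] shift [ -5.7   0.2 -10.1] turn [  0.  -16.1   0. ]
20 t 20.25 tcp [530.1 -12.3 100.6] shift [-10.4   0.2 -11.6] turn [  0.  -20.1   0. ]
25 t 20.25 tcp [530.1 -12.3 100.6] shift [-16.1   0.2 -14. ] turn [  0.  -25.1   0. ]
30 t 20.25 tcp [530.1 -12.3 100.6] shift [-21.7   0.2 -16.9] turn [  0.  -30.1   0. ]
36 t 20.25 tcp [530.1 -12.3 100.6] shift [-28.    0.2 -20.6] turn [  0.  -36.1   0. ]
42 t 20.25 tcp [530.1 -12.3 100.6] shift [-34.3   0.2 -24.7] turn [  0.  -42.1   0. ]
```

View pics/c14s.png

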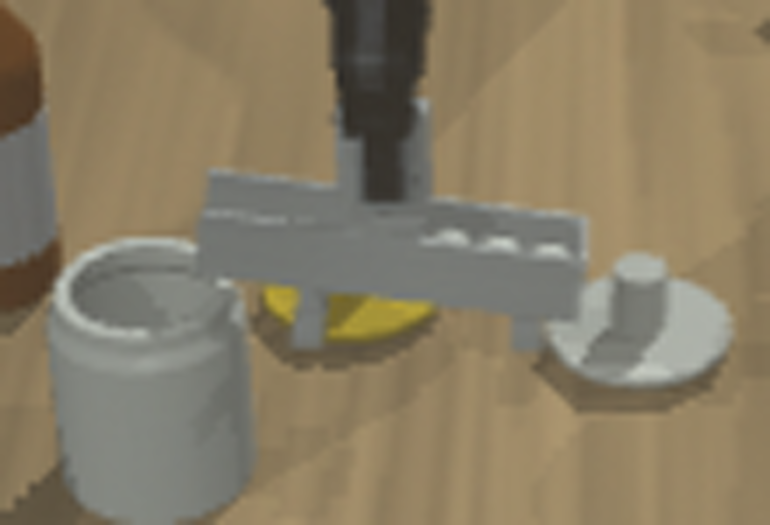

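View pics/c14.png

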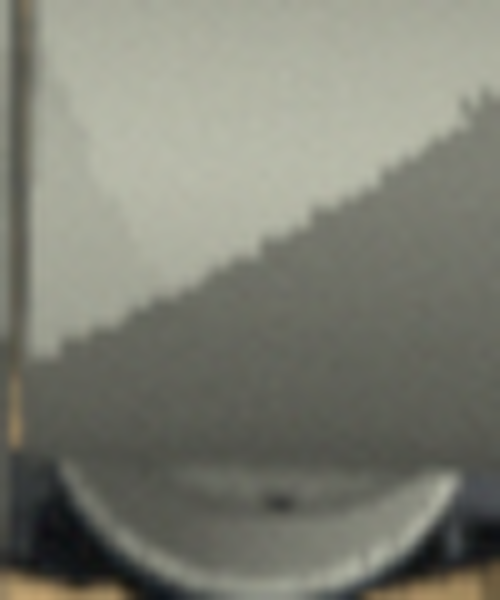

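{"api": "drive_tool", "payload": {"rows": [5, 0, -4, 0, 0, 0, 0, 10, 0, -8, 0, -1, 0, 0, 7, 0, -8, 0, -4, 0, 0, 2, 0, -8, 0, -8, 0, 0, -3, 0, -9, 0, -12, 0, 0, -3, 0, -9, 0, -12, 0, 0, -3, 0, -9, 0, -12, 0, 0, -3, 0, -9, 0, -12, 0, 0, -7, 0, -10, 0, -16, 0, 0, -7, 0, -10, 0, -16, 0, 0]}}

```text
clock: 21.5
eef_pos: [540.7, -12.3, 107.5]
tcp_rot: [-0.001, 1.295, 3.141]
contact_force: [0.3, 1.0, -3.0]
opening: 0.158
```

```bash
python3 look.py 15 n;  python3 - <<'E'
from h import *
for th in (16,20,25,30,36,42):
    c,s=np.cos(np.radians(th)),np.sin(np.radians(th)); n=np.array([75*c+9.8*s,0,-75*s+9.8*c])
    tgt=np.array([613+min(4,th/8),-12.5,98-min(5,th/8)])-n
    print(th,end=' ');togo(tgt,tool(-90,-th))
crop(cv2.imread('pics/side15.png'),220,150,110,85,7,'pics/c15s.png')
E
```

```text
21.5 [540.7 -12.3 107.5] [283.34401362 189.94541098] [271.06446666 199.81297287] [ 0.3  1.  -3. ] 0.1581377037567542 [-0.02  0.49  1.67 -0.01  1.26  1.55]
crop 251 152 scale 6
crop 239 162 scale 6
16 t 21.6 tcp [539.7 -12.3 107.3] shift [-0.1  0.2 -0.5] turn [ 0.  -0.2  0. ]
20 t 21.6 tcp [539.7 -12.3 107.3] shift [-5.   0.2 -0.6] turn [ 0.  -4.2  0. ]
25 t 21.6 tcp [539.7 -12.3 107.3] shift [-11.1   0.2  -1.3] turn [ 0.  -9.2  0. ]
30 t 21.6 tcp [539.7 -12.3 107.3] shift [-17.3   0.2  -2.5] turn [  0.  -14.2   0. ]
36 t 21.6 tcp [539.7 -12.3 107.3] shift [-24.4   0.2  -4.3] turn [  0.  -20.2   0. ]
42 t 21.6 tcp [539.7 -12.3 107.3] shift [-31.6   0.2  -6.6] turn [  0.  -26.2   0. ]
```

View pics/c15s.png

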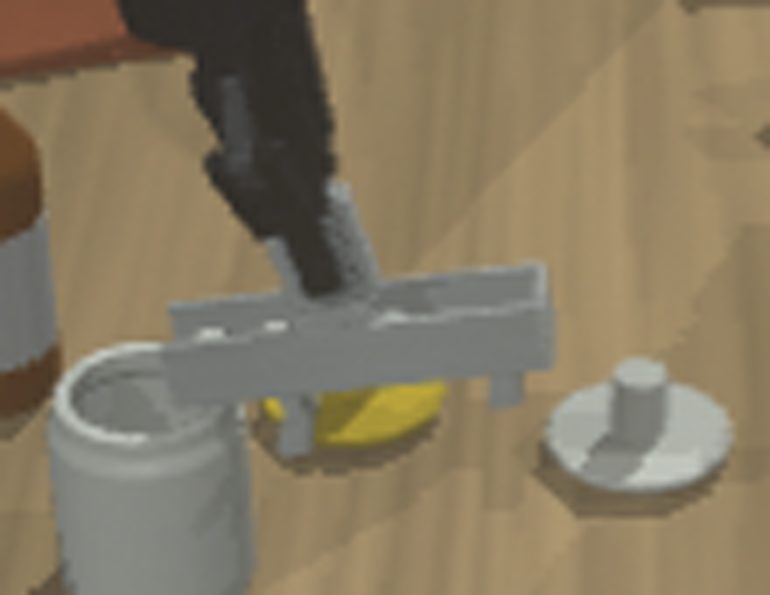

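{"api": "drive_tool", "payload": {"rows": [0, 0, 0, 0, 0, 0, 0, 0, 0, 0, 0, 0, 0, 0, 0, 0, 0, 0, 0, 0, 0, -2, 0, 0, 0, -2, 0, 0, -5, 0, -1, 0, -4, 0, 0, -8, 0, -1, 0, -7, 0, 0, -11, 0, -1, 0, -9, 0, 0, -14, 0, -2, 0, -12, 0, 0, -17, 0, -2, 0, -14, 0, 0, -17, 0, -2, 0, -14, 0, 0]}}

```text
clock: 22.85
eef_pos: [546.8, -12.3, 122.6]
tcp_rot: [-0.001, 1.051, 3.142]
contact_force: [0.3, 0.3, -1.6]
opening: 0.159
```

```bash
python3 look.py 16 n;  python3 - <<'E'
from h import *
crop(cv2.imread('pics/side16.png'),220,150,110,85,7,'pics/c16s.png')
E
```

```text
22.85 [546.8 -12.3 122.6] [283.53880105 186.2676964 ] [268.63217736 195.16567528] [ 0.3  0.3 -1.6] 0.15854907375527988 [-0.02  0.64  1.46 -0.01  1.56  1.55]
crop 251 149 scale 6
crop 236 158 scale 6
```

View pics/c16s.png

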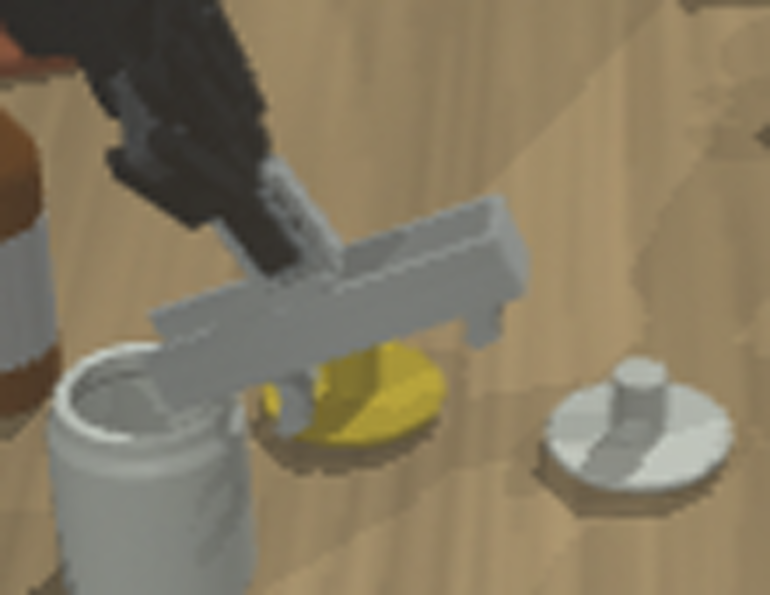

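View pics/top16.png

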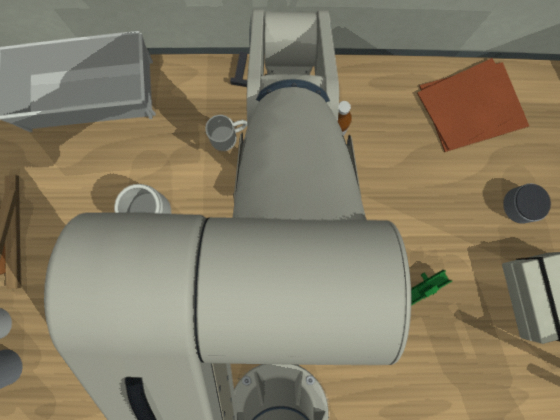

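{"api": "drive_tool", "payload": {"rows": [0, 0, 0, 0, 0, 0, 0, 0, 0, 0, 0, 0, 0, 0, -4, 0, 2, 0, 0, 0, 0, -13, 0, 7, 0, 0, 0, 0, -26, 0, 15, 0, 0, 0, 0, -39, 0, 23, 0, 3, 0, 0, -45, 0, 35, 0, 10, 0, 0, -42, 0, 48, 0, 19, 0, 0, -36, 0, 60, 0, 27, 0, 0, -32, 0, 65, 0, 32, 0, 0]}}

```text
clock: 24.2
eef_pos: [504.5, -12.4, 184.7]
tcp_rot: [-3.134, 1.527, 0.008]
contact_force: [0.1, -0.4, -2.5]
opening: 0.16
```

Run:
```python
from h import *
togo((500,-160,128),tool(-90+12,8))
```

```text
t 24.2 tcp [504.5 -12.4 184.7] shift [ 56.4 147.7   7.1] turn [-11.9   5.5  -1.1]
```

Run:
```python
from h import *
togo((503.7,-337.9,100),tool(-63.6))
```

```text
t 24.2 tcp [504.5 -12.4 184.7] shift [ 84.5 325.6   4.7] turn [-26.4  -2.5  -0.6]
```

{"api": "drive_tool", "payload": {"rows": [3, 15, 0, -1, 0, 0, 0, 10, 50, 0, -4, 0, 0, 0, 20, 90, 0, -7, 0, 0, 0, 32, 135, 0, -11, 0, 0, 0, 45, 180, 0, -15, 0, 0, 0, 57, 225, 0, -19, 0, 0, 0, 68, 265, 0, -22, 0, 0, 0, 76, 300, 0, -25, 0, 0, 0, 81, 320, 0, -26.4, 0, 0, 0, 84, 325, 0, -26.4, 0, 0, 0]}}

```text
clock: 25.45
eef_pos: [508.3, -338.4, 101.3]
tcp_rot: [2.683, 1.527, 0.001]
contact_force: [0.3, 1.1, -2.5]
opening: 0.157
```

```bash
python3 look.py 17 n
python3 - <<'E'
from h import *
togo((503.7,-337.9,17.8),tool(-63.6))
crop(cv2.imread('pics/top17.png'),262,135,50,60,10,'pics/c17.png')
E
```

```text
25.45 [ 508.3 -338.4  101.3] [417.7747576 203.7105616] [287.59159122 146.38550539] [ 0.3  1.1 -2.5] 0.1570103943795702 [-0.61  0.41  1.78  0.03  0.92  0.49]
crop 385 166 scale 6
crop 255 109 scale 6
t 25.55 tcp [ 508.2 -337.2  101. ] shift [82.9 -2.9  7.6] turn [-0.  -2.3 -1.1]
```

View pics/c17.png

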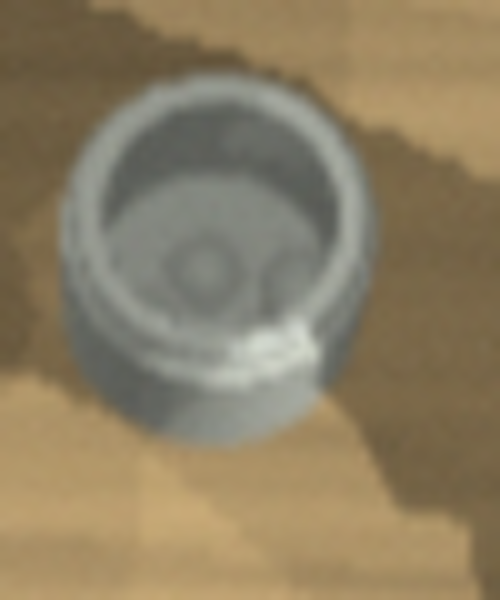

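View pics/top17.png

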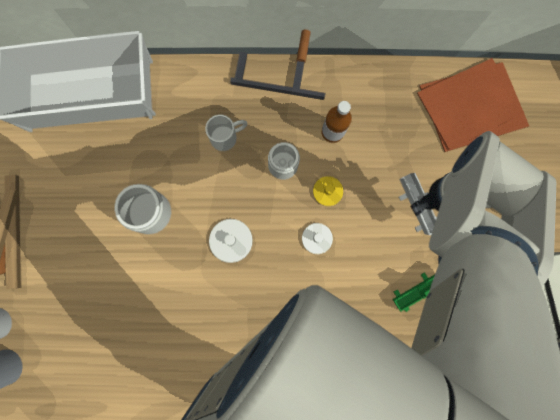

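View pics/d17.png

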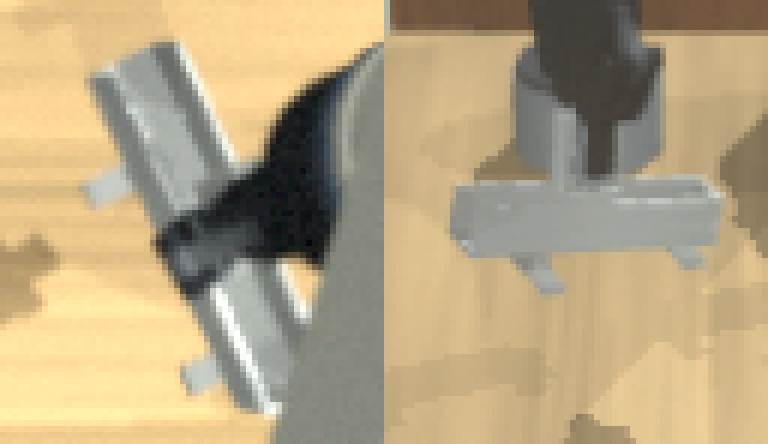

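{"api": "drive_tool", "payload": {"rows": [12, 0, 2, 0, -1, -0.5, 0, 30, -1, 4, 0, -2, -1, 0, 48, -2, 6, 0, -2.3, -1.1, 0, 62, -3, 7, 0, -2.3, -1.1, 0, 72, -3, 8, 0, -2.3, -1.1, 0, 78, -3, 8, 0, -2.3, -1.1, 0, 80, -3, 8, 0, -2.3, -1.1, 0, 81, -3, 8, 0, -2.3, -1.1, 0, 81, -3, 8, 0, -2.3, -1.1, 0]}}

```text
clock: 26.68
eef_pos: [503.5, -338.2, 20.0]
tcp_rot: [0.52, 1.57, -2.161]
contact_force: [-0.2, -0.3, -2.2]
opening: 0.162
```

Run:
```python
from h import *
d,_=togo((503.7,-337.9,17.6),tool(-63.6)); print(state()[0]['contact_force'])
```

```text
t 26.675 tcp [ 503.5 -338.2   20. ] shift [ 2.4 -0.2 -0.4] turn [-0.  0. -0.]
[-0.21371583 -0.27598009 -2.19025084]
```

{"api": "drive_tool", "payload": {"rows": [1, 0, 0, 0, 0, 0, 0, 1.7, 0, 0, 0, 0, 0, 0, 2.2, 0, 0, 0, 0, 0, 0]}}

```text
clock: 27.05
eef_pos: [503.5, -338.2, 17.8]
tcp_rot: [0.579, 1.57, -2.103]
contact_force: [-0.1, -0.0, -2.8]
opening: 0.157
```

{"api": "drive_tool", "payload": {"rows": [0.6, 0, 0, 0, 0, 0, 0, 0.8, 0, 0, 0, 0, 0, 0]}}

```text
clock: 27.3
eef_pos: [503.4, -338.3, 17.6]
tcp_rot: [0.671, 1.57, -2.01]
contact_force: [-2.3, -0.1, 7.2]
opening: 0.156
```

Contact felt (7 N): standing. Release and rise.

{"api": "drive_tool", "payload": {"rows": [-0.5, 0, 0, 0, 0, 0, 20, -0.5, 0, 0, 0, 0, 0, 30, -0.5, 0, 0, 0, 0, 0, 45, -0.5, 0, 0, 0, 0, 0, 60, -0.5, 0, 0, 0, 0, 0, 60, -10, 0, 0, 0, 0, 0, 60, -30, 0, 0, 0, 0, 0, 60, -60, 0, 0, 0, 0, 0, 60, -90, 0, 0, 0, 0, 0, 60, -110, 0, 0, 0, 0, 0, 60]}}

```text
clock: 28.55
eef_pos: [504.3, -338.8, 130.9]
tcp_rot: [1.938, 1.568, -0.743]
contact_force: [-0.3, -0.1, -0.0]
opening: 0.599
```

```bash
python3 look.py 18 n
python3 - <<'E'
from h import *
togo((431,-100,90),tool(-63.6));togo((431,-100,90),tool(-90))
E
```

```text
28.55 [ 504.3 -338.8  130.9] [422.2760252  203.53300753] [288.66315838 138.31018962] [-0.3 -0.1 -0. ] 0.5993867243857587 [-0.59  0.39  1.73 -0.    1.02  0.52]
crop 390 166 scale 6
crop 256 101 scale 6
t 28.65 tcp [ 505.2 -339.5  131.5] shift [  40.3 -247.7  -39.8] turn [-0.  -0.1 -0.3]
t 28.65 tcp [ 505.2 -339.5  131.5] shift [  40.3 -247.7  -39.8] turn [26.4 -0.2 -0.3]
```

View pics/d18.png

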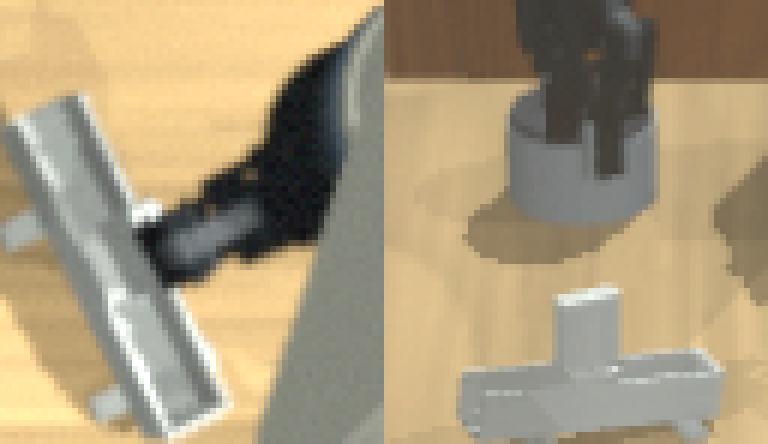

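{"api": "drive_tool", "payload": {"rows": [5, -20, -3, 3, 0, 0, 60, 12, -60, -9, 8, 0, 0, 60, 20, -110, -17, 14, 0, 0, 60, 28, -160, -25, 20, 0, 0, 60, 35, -205, -33, 25, 0, 0, 60, 39, -235, -38, 26.4, 0, 0, 60, 40, -248, -40, 26.4, 0, 0, 60, 40, -248, -40, 26.4, 0, 0, 60]}}

```text
clock: 29.65
eef_pos: [431.3, -99.5, 90.5]
tcp_rot: [2.476, 1.565, -0.664]
contact_force: [-0.0, -1.0, 0.5]
opening: 0.601
```

```bash
python3 look.py 19 n
python3 - <<'E'
from h import *
togo((431,-100,-20),tool(-90))
E
```

```text
29.65 [431.3 -99.5  90.5] [319.66560897 236.17126487] [311.04388804 188.10150596] [-0.  -1.   0.5] 0.6012347347936746 [-0.23  0.21  2.11 -0.    0.82  1.34]
crop 287 199 scale 6
crop 279 151 scale 6
t 29.75 tcp [ 432.  -100.4   90.6] shift [110.6  -0.8   1.6] turn [-0.  -0.3 -0.2]
```

View pics/d19.png

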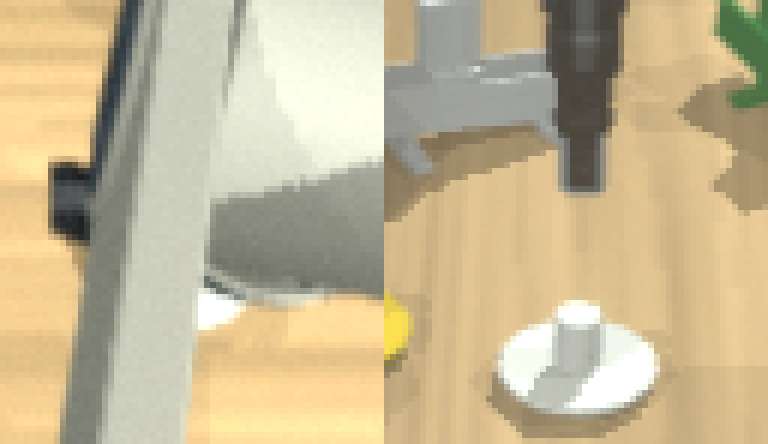

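{"api": "drive_tool", "payload": {"rows": [15, 0, 0, 0, 0, 0, 60, 40, -1, 1, 0, 0, 0, 60, 65, -1, 1, 0, 0, 0, 60, 85, -1, 1, 0, 0, 0, 60, 98, -1, 1, 0, 0, 0, 60, 106, -1, 1, 0, 0, 0, 60, 109, -1, 1, 0, 0, 0, 60, 109, -1, 1, 0, 0, 0, 60]}}

```text
clock: 30.75
eef_pos: [431.8, -99.9, -18.2]
tcp_rot: [2.523, 1.563, -0.619]
contact_force: [0.5, 0.3, 0.5]
opening: 0.601
```

```bash
python3 look.py 20 n
```

```text
30.75 [431.8 -99.9 -18.2] [315.05243693 239.01759743] [310.47648589 218.25431583] [0.5 0.3 0.5] 0.6011303290502259 [-0.23  0.42  2.17 -0.01  0.55  1.35]
crop 283 202 scale 6
crop 278 181 scale 6
```

View pics/d20.png

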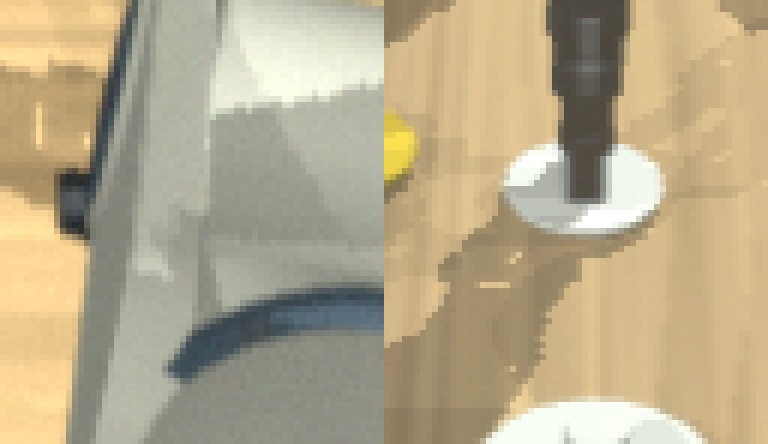

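{"api": "drive_tool", "payload": {"rows": [0, 0, 0, 0, 0, 0, 45, 0, 0, 0, 0, 0, 0, 35, 0, 0, 0, 0, 0, 0, 28, 0, 0, 0, 0, 0, 0, 20, 0, 0, 0, 0, 0, 0, 20, 0, 0, 0, 0, 0, 0, 20], "newtons": 20}}

```text
clock: 31.6
eef_pos: [432.3, -100.2, -17.6]
tcp_rot: [2.558, 1.562, -0.584]
contact_force: [-1.4, -1.3, 5.8]
opening: 0.273
```

{"api": "drive_tool", "payload": {"rows": [0, 0, 0, 0, 0, 0, 40, 0, 0, 0, 0, 0, 0, 55, 0, 0, 0, 10, 0, 0, 60, 0, 0, 0, 20, 0, 0, 60, 0, 0, 0, 30, 0, 0, 60, 0, 0, 0, 40, 0, 0, 60, 0, 0, 0, 50, 0, 0, 60, 0, 0, 0, 60, 0, 0, 60, 0, 0, 0, 70, 0, 0, 60, 0, 0, 0, 80, 0, 0, 60]}}

```text
clock: 32.85
eef_pos: [432.2, -100.1, -17.7]
tcp_rot: [-2.328, 1.563, -0.588]
contact_force: [-0.2, -0.0, -0.1]
opening: 0.6
```

Run:
```python
from h import *
togo((431.5,-100,-20),tool(0));togo((431.5,-100,-20),tool(180)); print(state()[0]['qpos'])
```

```text
t 32.85 tcp [ 432.2 -100.1  -17.7] shift [2.3 0.7 0.2] turn [-170.3   -0.6   -0.4]
t 32.85 tcp [ 432.2 -100.1  -17.7] shift [2.3 0.7 0.2] turn [ 9.7 -0.3  0.4]
[-0.22841606  0.41811974  2.17011741 -0.00561624  0.54561878  2.74921313]
```

{"api": "drive_tool", "payload": {"rows": [0, 0, 0, 5, 0, 0, 45, 0, 0, 0, 5, 0, 0, 35, 0, 0, 0, 5, 0, 0, 28, 0, 0, 0, 5, 0, 0, 15, 0, 0, 0, 5, 0, 0, 10, 0, 0, 0, 5, 0, 0, 10], "newtons": 30}}

```text
clock: 33.6
eef_pos: [432.3, -100.1, -17.6]
tcp_rot: [-2.231, 1.562, -0.579]
contact_force: [0.3, 0.8, 3.7]
opening: 0.27
```

```bash
python3 look.py 21 n
python3 - <<'E'
from h import *
togo((431.5,-100,80),tool(174))
E
```

```text
33.6 [ 432.3 -100.1  -17.6] [315.12263962 238.82362224] [310.32260787 218.0674655 ] [0.3 0.8 3.7] 0.2696476533674163 [-0.23  0.42  2.17 -0.01  0.55  2.84]
crop 283 201 scale 6
crop 278 181 scale 6
t 33.7 tcp [ 432.3 -100.1  -17.6] shift [-97.6   0.1  -0.4] turn [10.7 -0.3  0.4]
```

View pics/d21.png

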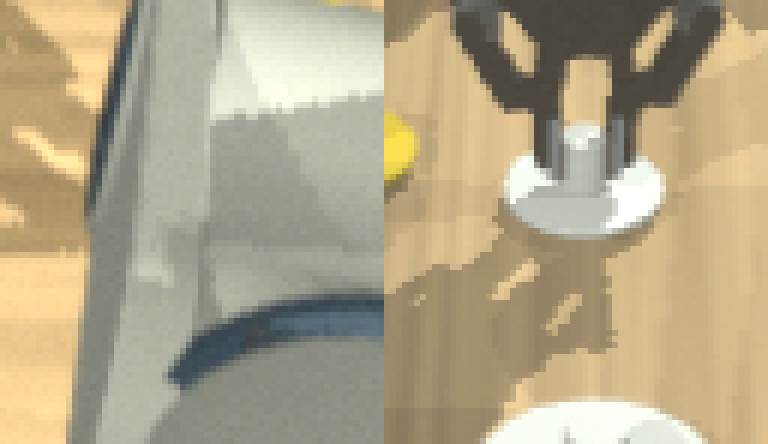

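Run:
```python
from h import *
togo((628,-13,95))
```

```text
t 33.7 tcp [ 432.3 -100.1  -17.6] shift [-111.7 -202.9   70.2] turn [0. 0. 0.]
```

{"api": "drive_tool", "payload": {"rows": [-3, 0, 0, 0, 0, 0, 10, -12, 0, 0, 0, 0, 0, 10, -30, 0, 0, 0, 0, 0, 10, -52, 0, 0, 0, 0, 0, 10, -75, 0, 0, 0, 0, 0, 10, -95, 0, 0, 0, 0, 0, 10, -108, 0, 0, 0, 0, 0, 10, -113, 0, 0, 0, 0, 0, 10]}}

```text
clock: 34.7
eef_pos: [431.7, -99.6, 96.1]
tcp_rot: [-2.195, 1.561, -0.542]
contact_force: [0.4, -0.5, -1.7]
opening: 0.271
```

Run:
```python
from h import *
togo((628,-13,95))
```

```text
t 34.7 tcp [431.7 -99.6  96.1] shift [   2.3 -202.7   70.4] turn [0. 0. 0.]
```

{"api": "drive_tool", "payload": {"rows": [0, -12, 4, -2, 0, 0, 10, 0, -40, 14, -5, 0, 0, 10, 0, -75, 26, -9, 0, 0, 10, 1, -110, 38, -13, 0, 0, 10, 1, -142, 49, -17, 0, 0, 10, 2, -170, 59, -20, 0, 0, 10, 2, -190, 66, -20, 0, 0, 10, 2, -200, 70, -20, 0, 0, 10, 2, -202, 70, -20, 0, 0, 10]}}

```text
clock: 35.83
eef_pos: [627.4, -13.0, 94.4]
tcp_rot: [-2.607, 1.562, -0.604]
contact_force: [-0.4, -0.8, -1.7]
opening: 0.267
```

```bash
python3 look.py 22 n
python3 - <<'E'
from h import *
togo((628,-13,66))
E
```

```text
35.825 [627.4 -13.   94.4] [283.23728499 156.1356739 ] [239.93369071 203.39401227] [-0.4 -0.8 -1.7] 0.267181646564066 [-0.02  0.46  1.72 -0.01  0.96  2.69]
crop 251 119 scale 6
crop 207 166 scale 6
t 35.925 tcp [626.8 -13.5  94.8] shift [28.8 -1.2  0.2] turn [0. 0. 0.]
```

View pics/d22.png

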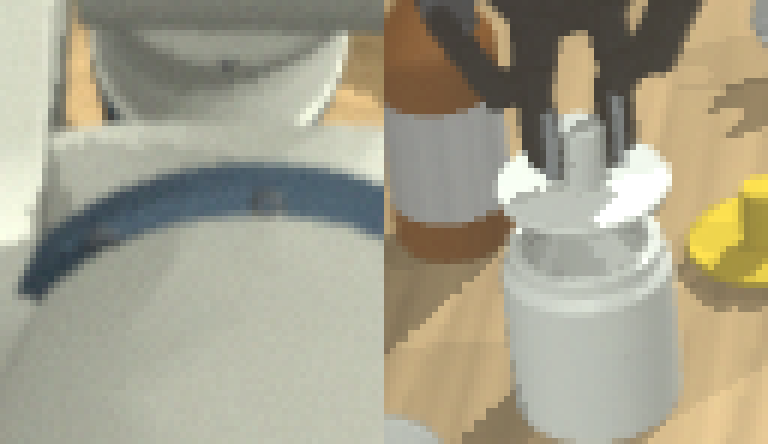

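View pics/top22.png

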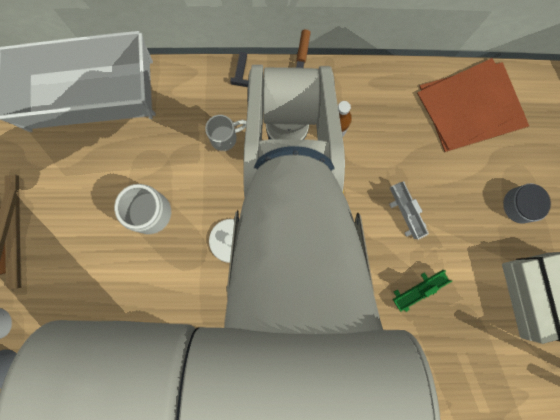

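```bash
cat > o2.py <<'E'
from ov import *
import sys
L=eval(sys.argv[2]); J=eval(sys.argv[3]); zl=eval(sys.argv[4])
R=(0,0,255);G=(0,255,0);B=(255,0,0)
ov('side',f'pics/side{sys.argv[1]}.png',[(L[0],L[1],zl+11,40,R),(L[0],L[1],zl+41,12,R),(J[0],J[1],90,36,G),(J[0],J[1],90,29,G),(J[0],J[1],0,40,B)],215,175,60,70,10 if 0 else 8,'pics/o2.png')
E
python3 o2.py 22 "(627.3,-13.2)" "(628,-13)" 112.2
```

```text
(no output)
```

View pics/o2.png

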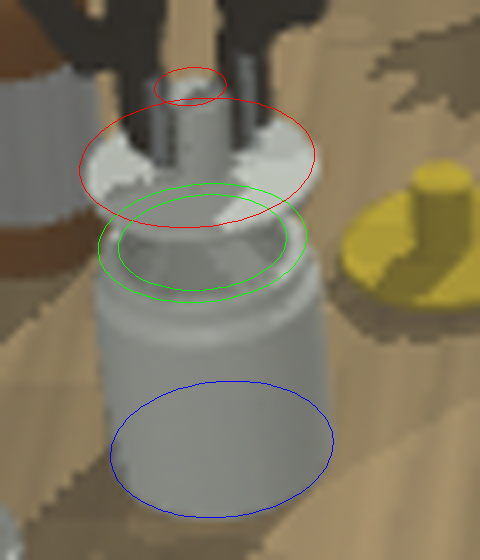

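Run:
```python
from h import *
im=cv2.imread('pics/side22.png'); crop(im,215,180,55,50,14,'pics/z22.png')
crop(im,220,196,45,62,9.5,'pics/z22b.png')
```

```text
(no output)
```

View pics/z22.png

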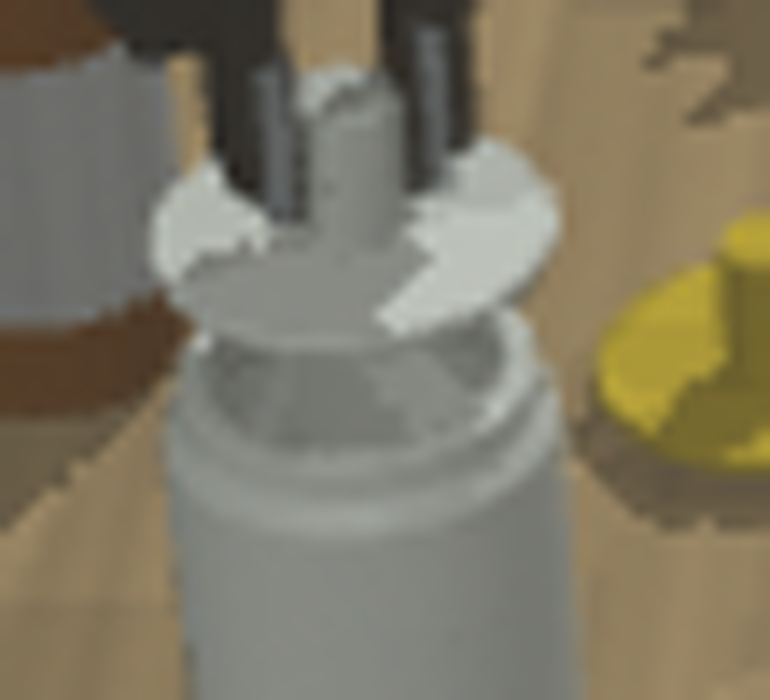

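Run:
```python
from h import *
def ext(x,y,z,r):
    a=np.linspace(0,2*np.pi,360); p=np.array([proj('side',(x+r*np.cos(t),y+r*np.sin(t),z)) for t in a])
    p=(p+.5-[215,180])*14-.5; return p[:,0].min().round(),p[:,0].max().round(),p[:,1].min().round(),p[:,1].max().round()
for x in (626,628,630):
  print(x,'disc',ext(x,-13,121,40),'rim',ext(x,-13,90,36),'in',ext(x,-13,90,29),'body',ext(x,-13,76,40),'knobtop',ext(x,-13,153,12),'discbot',ext(x,-13,118,40))
print(ext(628,-9,90,29),ext(628,-9,121,40))
```

```text
626 disc (np.float64(146.0), np.float64(558.0), np.float64(111.0), np.float64(338.0)) rim (np.float64(182.0), np.float64(546.0), np.float64(251.0), np.float64(459.0)) in (np.float64(217.0), np.float64(511.0), np.float64(270.0), np.float64(438.0)) body (np.float64(168.0), np.float64(571.0), np.float64(297.0), np.float64(530.0)) knobtop (np.float64(277.0), np.float64(402.0), np.float64(49.0), np.float64(116.0)) discbot (np.float64(148.0), np.float64(558.0), np.float64(124.0), np.float64(351.0))Traceback (most recent call last):
  File "<stdin>", line 6, in <module>
  File "<stdin>", line 3, in ext
  File "h.py", line 12, in proj
    c,f=cam(n); T=c['pose']; q=T[:3,:3].T@(np.asarray(p,float)-T[:3,3]); x=q[:2]/q[2]; s=1+c['k1']*(x@x)
        ~~~^^^
  File "h.py", line 4, in cam
    c=camera_params(n); f=210/np.tan(np.radians(c['vertical_fov']/2)); return c,f
ValueError: time passes only in moves, steps and waits
```

```bash
sed -i 's/^def cam(n):/import functools\n@functools.lru_cache(None)\ndef cam(n):/' h.py
python3 - <<'E'
from h import *
for nm,p in (('nose bot near',(604.5,3.7,107.2)),('nose top near',(600.5,3.7,135.9)),('nose top far',(600.5,-28.3,135.9)),('back top far',(452,-28.3,115.1)),('back top near',(452,3.7,115.1))):
    print(nm,((proj('side',p)+.5-[220,165])*7-.5).round(0))
for y in (-19,-17,-15,-13): print(y,proj('top',(628,y,90)))
def fitc(n,pts,z,r0):
    from scipy.optimize import least_squares
E
```

```text
nose bot near [193. 269.]
nose top near [199. 207.]
nose top far [208. 162.]
back top far [589. 209.]
back top near [588. 255.]
-19 [285.62569391 156.34858187]
-17 [284.81375809 156.34717926]
-15 [284.0017609  156.34580085]
-13 [283.18970354 156.34444663]
```

Run:
```python
from h import *
s=cv2.imread('pics/side14.png'); crop(s,225,175,90,50,8.5,'pics/z14.png')
for nm,p in (('nose bot near',(604.5,3.7,107.2)),('nose top near',(600.5,3.7,135.9)),('nose top far',(600.5,-28.3,135.9)),('back top far',(452,-28.3,115.1)),('back top near',(452,3.7,115.1))):
    print(nm,((proj('side',p)+.5-[225,175])*8.5-.5).round(0))
```

```text
nose bot near [192. 242.]
nose top near [199. 167.]
nose top far [210. 112.]
back top far [672. 169.]
back top near [671. 225.]
```

View pics/z14.png

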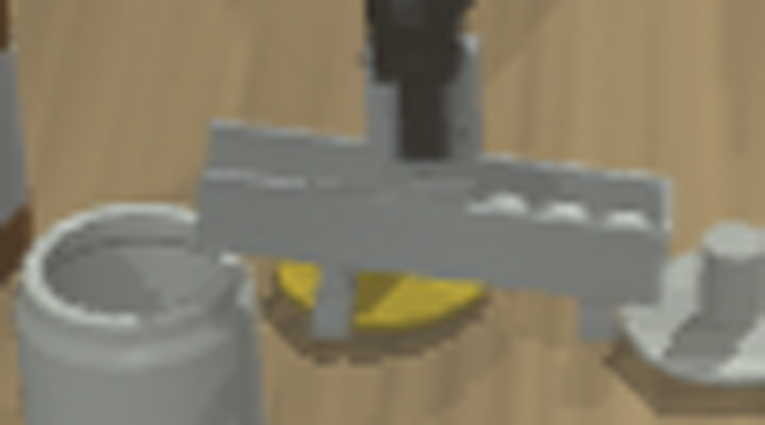

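Run:
```python
from h import *
togo((628.2,-13,74))
```

```text
t 35.925 tcp [626.8 -13.5  94.8] shift [20.8 -1.4  0. ] turn [0. 0. 0.]
```

{"api": "drive_tool", "payload": {"rows": [4, -0.5, 0, 0, 0, 0, 10, 10, -1, 0, 0, 0, 0, 10, 15, -1, 0, 0, 0, 0, 10, 18, -1, 0, 0, 0, 0, 10, 20, -1, 0, 0, 0, 0, 10, 20, -1, 0, 0, 0, 0, 10]}}

```text
clock: 36.67
eef_pos: [627.8, -13.2, 74.7]
tcp_rot: [-2.628, 1.562, -0.626]
contact_force: [-0.1, -0.1, -0.4]
opening: 0.267
```

Run:
```python
from h import *
togo((628.2,-13,66.4)); print(state()[0]['contact_force'])
```

```text
t 36.675 tcp [627.8 -13.2  74.7] shift [ 8.3 -0.4  0.1] turn [0. 0. 0.]
[-0.06443635 -0.07078459 -0.37206871]
```

{"api": "drive_tool", "payload": {"rows": [1, -0.3, 0, 0, 0, 0, 10, 2, -0.3, 0, 0, 0, 0, 10, 3, -0.3, 0, 0, 0, 0, 10]}}

```text
clock: 37.05
eef_pos: [628.1, -13.1, 71.7]
tcp_rot: [-2.623, 1.562, -0.621]
contact_force: [-0.3, -0.1, -1.3]
opening: 0.267
```

{"api": "drive_tool", "payload": {"rows": [0.8, 0, 0, 0, 0, 0, 10, 1.6, 0, 0, 0, 0, 0, 10]}}

```text
clock: 37.3
eef_pos: [628.1, -13.1, 70.0]
tcp_rot: [-2.622, 1.562, -0.621]
contact_force: [0.2, -1.0, -1.5]
opening: 0.267
```

Below rim height with no contact: the boss is in the mouth.

{"api": "drive_tool", "payload": {"rows": [0.8, 0, 0, 0, 0, 0, 10, 1.6, 0, 0, 0, 0, 0, 10, 2.2, 0, 0, 0, 0, 0, 10]}}

```text
clock: 37.67
eef_pos: [628.1, -13.1, 67.8]
tcp_rot: [-2.627, 1.562, -0.625]
contact_force: [0.4, 1.0, -1.2]
opening: 0.266
```

{"api": "drive_tool", "payload": {"rows": [0.6, 0, 0, 0, 0, 0, 10, 1, 0, 0, 0, 0, 0, 10]}}

```text
clock: 37.92
eef_pos: [628.1, -13.1, 66.7]
tcp_rot: [-2.623, 1.562, -0.621]
contact_force: [-1.1, -0.2, -2.1]
opening: 0.266
```

{"api": "drive_tool", "payload": {"rows": [0.5, 0, 0, 0, 0, 0, 10, 0.5, 0, 0, 0, 0, 0, 10]}}

```text
clock: 38.17
eef_pos: [628.2, -13.1, 66.4]
tcp_rot: [-2.612, 1.562, -0.61]
contact_force: [-1.1, -0.2, 1.2]
opening: 0.264
```

```bash
python3 look.py 23 n
python3 - <<'E'
from h import *
crop(cv2.imread('pics/side23.png'),215,180,55,50,14,'pics/z23.png')
E
```

```text
38.175 [628.2 -13.1  66.4] [282.92603508 158.67740416] [240.40681113 211.63564207] [-1.1 -0.2  1.2] 0.2640539807694725 [-0.02  0.49  1.73 -0.01  0.91  2.69]
crop 250 121 scale 6
crop 208 174 scale 6
```

View pics/z23.png

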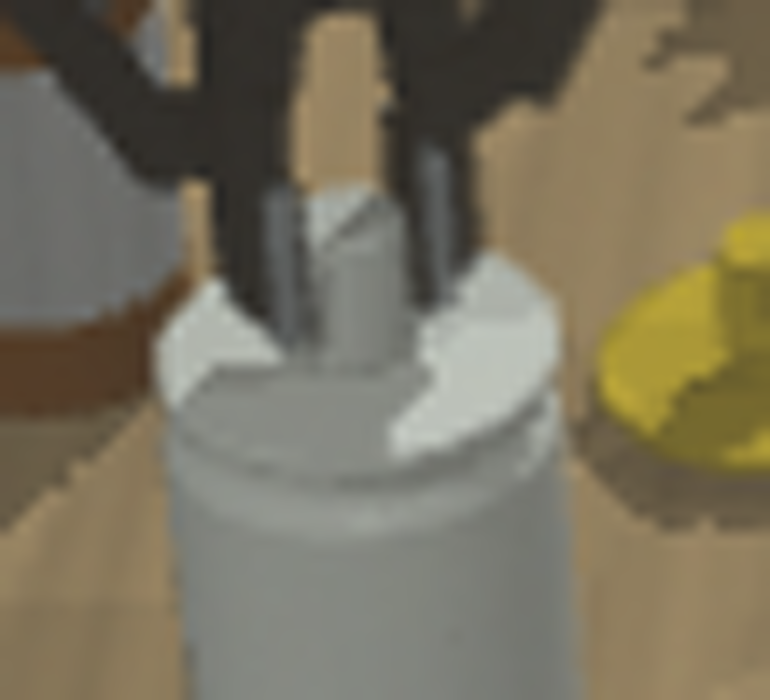

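{"api": "drive_tool", "payload": {"rows": [0.2, 0, 0, 0, 0, 0, 28, 0.2, 0, 0, 0, 0, 0, 34, 0.2, 0, 0, 0, 0, 0, 42, 0.2, 0, 0, 0, 0, 0, 50, 0, 0, 0, 0, 0, 0, 55, -8, 0, 0, 0, 0, 0, 55, -25, 0, 0, 0, 0, 0, 55, -50, 0, 0, 0, 0, 0, 55, -85, 0, 0, 0, 0, 0, 55, -110, 0, 0, 0, 0, 0, 55]}}

```text
clock: 39.52
eef_pos: [628.2, -12.6, 179.5]
tcp_rot: [-2.482, 1.56, -0.48]
contact_force: [-0.6, -0.4, -0.5]
opening: 0.554
```

Run:
```python
from h import *
togo((430,-60,220))
```

```text
t 39.525 tcp [628.2 -12.6 179.5] shift [-42.2 199.6  39.4] turn [0. 0. 0.]
```

Run:
```python
from h import *
togo((400,-230,220))
```

```text
t 39.525 tcp [628.2 -12.6 179.5] shift [ -41.6  297.9 -102.6] turn [0. 0. 0.]
```

{"api": "drive_tool", "payload": {"rows": [-20, 10, 10, 0, 0, 0, 55, -40, 40, 25, 0, 0, 0, 55, -42, 80, 50, 0, 0, 0, 55, -42, 120, 80, 0, 0, 0, 55, -42, 155, 115, 0, 0, 0, 55, -42, 155, 155, 0, 0, 0, 55, -42, 155, 195, 0, 0, 0, 55, -42, 155, 235, 0, 0, 0, 55, -42, 155, 255, 0, 0, 0, 55, -42, 155, 260, 0, 0, 0, 55]}}

```text
clock: 40.78
eef_pos: [384.1, 143.2, 218.5]
tcp_rot: [-0.565, 1.55, 1.458]
contact_force: [0.4, 0.4, -0.1]
opening: 0.548
```

```bash
python3 look.py 24 n
python3 - <<'E'
from h import *
a=cv2.resize(cv2.imread('pics/side24.png')[185:250,215:275],None,fx=7,fy=7,interpolation=2)
b=cv2.resize(cv2.imread('pics/top24.png')[130:195,255:310],None,fx=7,fy=7,interpolation=2)
cv2.imwrite('pics/z24.png',np.hstack([a,b]))
E
```

```text
40.775 [384.1 143.2 218.5] [210.77197677 254.41520196] [332.41244038 198.19279173] [ 0.4  0.4 -0.1] 0.5481048154838172 [ 0.34 -0.03  2.04  0.02  1.12  3.02]
crop 178 217 scale 6
crop 300 161 scale 6
```

View pics/z24.png

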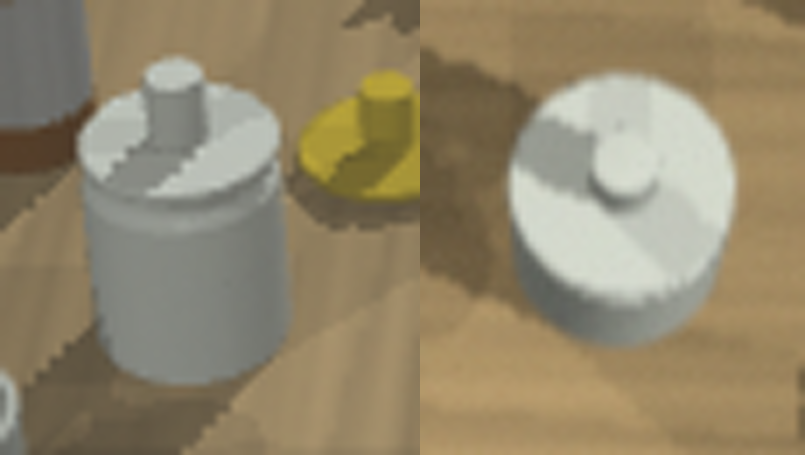

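View pics/top24.png

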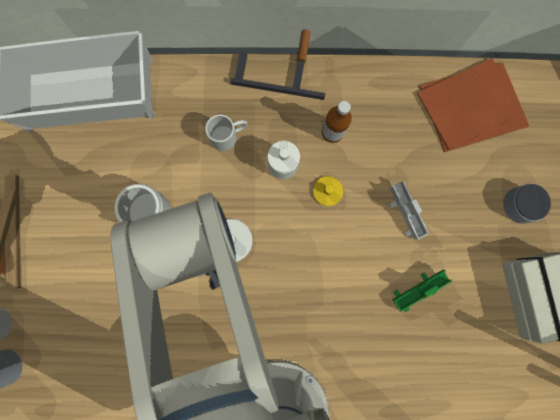

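View pics/side24.png

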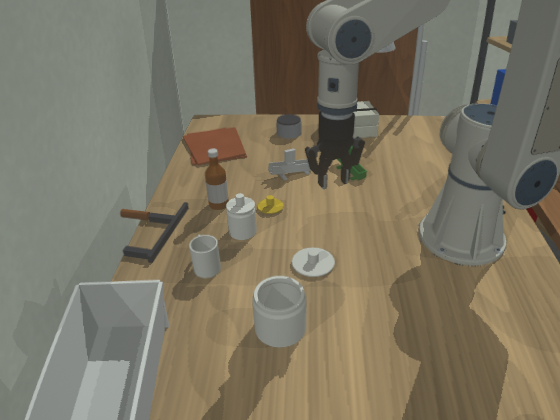

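{"api": "drive_tool", "payload": {"rows": [0, 0, 0, -8, 0, 0, 55, 0, 0, 0, -16, 0, 0, 55, 0, 0, 0, -20, 0, 0, 55, 0, 0, 0, -20, 0, 0, 55, 0, 0, 0, -20, 0, 0, 55]}}

```text
clock: 41.5
eef_pos: [384.6, 142.2, 218.1]
tcp_rot: [-0.889, 1.551, 1.479]
contact_force: [0.4, -0.4, 0.4]
opening: 0.552
```

Run:
```python
from h import *
from rig import sign_off
st=state()[0];print(st['clock'],st['qpos'],st['qvel'].round(3))
# bystander pixel change between first and last picture
a=cv2.imread('pics/top0.png').astype(int);b=cv2.imread('pics/top24.png').astype(int);d=np.abs(a-b).sum(2)
for n,(x,y,k) in dict(mug=(222,132,14),bottle=(338,120,14),yellow=(328,192,14),green=(421,290,14)).items(): print(n,np.mean(d[y-k:y+k,x-k:x+k]>90))
a=cv2.imread('pics/side0.png').astype(int);b=cv2.imread('pics/side24.png').astype(int);d=np.abs(a-b).sum(2)
for n,(x,y,k) in dict(ljar=(280,310,30),llid=(313,263,20),mug=(205,256,18),bottle=(216,185,16)).items(): print(n,np.mean(d[y-k:y+k,x-k:x+k]>90))
print(sign_off())
```

```text
41.5 [ 0.33355574 -0.02642924  2.03906246  0.02030849  1.1207534   2.66929475] [ 0.006  0.     0.001 -0.001 -0.    -0.003]
mug 0.002551020408163265
bottle 0.0
yellow 0.0
green 0.0
ljar 0.05277777777777778
llid 0.0
mug 0.0015432098765432098
bottle 0.00390625
the job is handed in; nothing more can be done
None
```

I tipped the scoop over the small jar's mouth and the balls rolled in. I then stood it back on its feet where it had been, set the small cover on the jar and handed the job in at 41.5 s.

**Balls:** The scoop's trough is empty and no ball shows on the bench in either camera. Only two of the four were directly visible in the jar. The other two would lie on the near part of the floor, which the rim hides from the camera, so I count them as in because they appear nowhere else.

**Cover:** It went below rim level without touching and met the rim at the expected seated height with about 3 N. It looks level and centred in both cameras.

**Bystanders:** The mug, bottle, large cover, yellow lid and green scoop look unchanged. About 5% of the pixels around the large jar changed, probably from the arm's shadow since nothing went near it, but I did not check that.

**Readings that disagreed:**
- **Tool length:** The fingers end about 36.5 mm short of the reported tool point. I found this in the pictures and confirmed it with a light touch on the bench (about 9 N), then worked with the corrected value.
- **Camera offset:** The side camera reads about 4 mm off in y against the robot and the top camera, which I allowed for.
- **Joint limit:** During the final retreat the last joint reached 3.02 rad, its range limit. I turned it back to 2.67 rad, but my readings are too coarse to show whether it went slightly past.

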